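# Check and shelve the battery tubs

### The job

Load every tub on the desk into a pocket of the grey carrier at its loading station (right end), then push the carrier left to the middle detent and there find out by a twist which caps are loose and screw those clockwise fully tight. Then push the loaded carrier on to the left-end detent, stand all the tubs upright on the low wooden shelf with their caps still tight, and push the empty carrier back to its loading station. Do not tighten caps before the middle station, and leave the mug, radio, calculator, torch and stapler where they are.

Things in the scene. Friction and masses are not known exactly. Their poses are not given: they have to be found in the camera images.
- tub_a: Screw-top tub for spare radio batteries, all tubs alike: square white plastic body 62 x 62 mm, 74 mm high, short neck, round black ribbed cap 56 mm in diameter from 82 to 116 mm above the underside; 0.2 to 0.4 kg, the contents lying at the bottom. Starts upright on the desk, or is absent. Origin: centre of the underside; z up, x and y square to the sides. Best held by the cap, from above.
- cap_a (a joint): Screw cap of tub_a: angle (rad) by which it is unscrewed; 0 = tight against its stop, loose ones start 0.5 to 1.0 open, tight ones under 0.03. Clockwise from above tightens. Turns with about 0.12 N m until the stop. It looks the same loose or tight; the tub must be kept from turning with it, which a carrier pocket does.
- tub_b: Screw-top tub for spare radio batteries, all tubs alike: square white plastic body 62 x 62 mm, 74 mm high, short neck, round black ribbed cap 56 mm in diameter from 82 to 116 mm above the underside; 0.2 to 0.4 kg, the contents lying at the bottom. Starts upright on the desk, or is absent. Origin: centre of the underside; z up, x and y square to the sides. Best held by the cap, from above.
- cap_b (a joint): Screw cap of tub_b: angle (rad) by which it is unscrewed; 0 = tight against its stop, loose ones start 0.5 to 1.0 open, tight ones under 0.03. Clockwise from above tightens. Turns with about 0.12 N m until the stop. It looks the same loose or tight; the tub must be kept from turning with it, which a carrier pocket does.
- tub_c: Screw-top tub for spare radio batteries, all tubs alike: square white plastic body 62 x 62 mm, 74 mm high, short neck, round black ribbed cap 56 mm in diameter from 82 to 116 mm above the underside; 0.2 to 0.4 kg, the contents lying at the bottom. Starts upright on the desk, or is absent. Origin: centre of the underside; z up, x and y square to the sides. Best held by the cap, from above.
- cap_c (a joint): Screw cap of tub_c: angle (rad) by which it is unscrewed; 0 = tight against its stop, loose ones start 0.5 to 1.0 open, tight ones under 0.03. Clockwise from above tightens. Turns with about 0.12 N m until the stop. It looks the same loose or tight; the tub must be kept from turning with it, which a carrier pocket does.
- tub_d: Screw-top tub for spare radio batteries, all tubs alike: square white plastic body 62 x 62 mm, 74 mm high, short neck, round black ribbed cap 56 mm in diameter from 82 to 116 mm above the underside; 0.2 to 0.4 kg, the contents lying at the bottom. Starts upright on the desk, or is absent. Origin: centre of the underside; z up, x and y square to the sides. Best held by the cap, from above.
- cap_d (a joint): Screw cap of tub_d: angle (rad) by which it is unscrewed; 0 = tight against its stop, loose ones start 0.5 to 1.0 open, tight ones under 0.03. Clockwise from above tightens. Turns with about 0.12 N m until the stop. It looks the same loose or tight; the tub must be kept from turning with it, which a carrier pocket does.
- carrier (a joint): Grey carrier on the rail slide along y: travel in m; 0 at the loading station (right end, where it starts), 0.120 at the checking station (middle), 0.240 at the shelf station (left end); grows to the left (+y of the rail). A spring detent clicks at each station (about 5 N to leave it, centres it within 2 mm); between them it stays where it is left (1.5 N of friction).
- carrier_mid (a point): Centre of the floor of the carrier's middle pocket, 34 mm above the desk; moves with the carrier. x across the rail, y along it. Three pockets in a row along y, 100 mm apart (at y = -100, 0, +100 mm), each 70 mm in x by 69 mm in y, walls 22 mm high. A tub fits square to the pocket, any quarter turn, and can turn about 0.13 rad in it.
- post_top (a point): Top centre of the carrier's upright steel push post, 20 mm in diameter, its top 142 mm above the desk, standing free for its top 90 mm, 178 mm to the -y side of carrier_mid. Grip or push it from above.
- rail: Fixed aluminium rail slide 570 mm long on the desk in front of the robot, along its own y; origin on the desk below the middle (checking) station. Dark marks on its far side show the three stations, 120 mm apart; a small pointer at the carrier's middle meets them.
- shelf_top (a point): Centre of the top board of the low fixed wooden shelf at the back left, 60 mm above the desk; x across, y along. Inside its lips (14 mm high) the board is 144 mm (x) by 304 mm (y). Stands empty at the start.
- mug: White mug, 80 mm wide, 95 mm high, origin centre of underside. Leave alone.
- radio: Black handheld radio lying on the desk, 125 x 58 x 34 mm with a stub aerial, origin below the centre. Leave alone.
- calculator: Desk calculator 140 x 85 x 16 mm, origin below the centre. Leave alone.
- torch: Black torch 175 mm long, lying, 48 mm high, origin below the middle of the grip. Leave alone.
- stapler: Stapler 150 x 36 x 40 mm, origin below the centre. Leave alone.

How it is judged:
On the way, in this order (a step that is already met when the one before it is completed fails the run):
1. every tub present sits in a carrier pocket, carrier at the loading station (x of tub_a in the frame of carrier_mid between -0.012 and 0.012 m and y of tub_a in the frame of carrier_mid between -0.13 and 0.13 m and z of tub_a in the frame of carrier_mid between -0.008 and 0.008 m and x of tub_b in the frame of carrier_mid between -0.012 and 0.012 m and y of tub_b in the frame of carrier_mid between -0.13 and 0.13 m and z of tub_b in the frame of carrier_mid between -0.008 and 0.008 m and x of tub_c in the frame of carrier_mid between -0.012 and 0.012 m and y of tub_c in the frame of carrier_mid between -0.13 and 0.13 m and z of tub_c in the frame of carrier_mid between -0.008 and 0.008 m and x of tub_d in the frame of carrier_mid between -0.012 and 0.012 m and y of tub_d in the frame of carrier_mid between -0.13 and 0.13 m and z of tub_d in the frame of carrier_mid between -0.008 and 0.008 m and value of joint carrier between -0.01 and 0.01 m), for 0.2 s.
2. the loaded carrier is at the middle (checking) station (x of tub_a in the frame of carrier_mid between -0.012 and 0.012 m and y of tub_a in the frame of carrier_mid between -0.13 and 0.13 m and z of tub_a in the frame of carrier_mid between -0.008 and 0.008 m and x of tub_b in the frame of carrier_mid between -0.012 and 0.012 m and y of tub_b in the frame of carrier_mid between -0.13 and 0.13 m and z of tub_b in the frame of carrier_mid between -0.008 and 0.008 m and x of tub_c in the frame of carrier_mid between -0.012 and 0.012 m and y of tub_c in the frame of carrier_mid between -0.13 and 0.13 m and z of tub_c in the frame of carrier_mid between -0.008 and 0.008 m and x of tub_d in the frame of carrier_mid between -0.012 and 0.012 m and y of tub_d in the frame of carrier_mid between -0.13 and 0.13 m and z of tub_d in the frame of carrier_mid between -0.008 and 0.008 m and value of joint carrier between 0.113 and 0.127 m), for 0.2 s.
3. at the checking station every cap is tight (all of step 2 and value of joint each of cap_a, cap_b, cap_c, cap_d below 0.08 rad), for 0.2 s.
4. the loaded carrier is at the shelf station (left end), caps tight (x of tub_a in the frame of carrier_mid between -0.012 and 0.012 m and y of tub_a in the frame of carrier_mid between -0.13 and 0.13 m and z of tub_a in the frame of carrier_mid between -0.008 and 0.008 m and x of tub_b in the frame of carrier_mid between -0.012 and 0.012 m and y of tub_b in the frame of carrier_mid between -0.13 and 0.13 m and z of tub_b in the frame of carrier_mid between -0.008 and 0.008 m and x of tub_c in the frame of carrier_mid between -0.012 and 0.012 m and y of tub_c in the frame of carrier_mid between -0.13 and 0.13 m and z of tub_c in the frame of carrier_mid between -0.008 and 0.008 m and x of tub_d in the frame of carrier_mid between -0.012 and 0.012 m and y of tub_d in the frame of carrier_mid between -0.13 and 0.13 m and z of tub_d in the frame of carrier_mid between -0.008 and 0.008 m and value of joint each of cap_a, cap_b, cap_c, cap_d below 0.08 rad and value of joint carrier between 0.232 and 0.248 m), for 0.2 s.
At the end, for the whole second after the job is handed in: Every tub present stands upright (within 0.1 rad), released and at rest on the shelf board inside its lips (underside within 6 mm of the board's height), every cap within 0.08 rad of its stop, and the empty carrier back within 10 mm of the loading station (x of tub_a in the frame of shelf_top between -0.06 and 0.06 m and y of tub_a in the frame of shelf_top between -0.14 and 0.14 m and z of tub_a in the frame of shelf_top between -0.006 and 0.006 m and angle between each of tub_a, tub_b, tub_c, tub_d's own z axis and vertical below 0.1 rad and linear speed of each of tub_a, tub_b, tub_c, tub_d below 0.02 m/s and x of tub_b in the frame of shelf_top between -0.06 and 0.06 m and y of tub_b in the frame of shelf_top between -0.14 and 0.14 m and z of tub_b in the frame of shelf_top between -0.006 and 0.006 m and x of tub_c in the frame of shelf_top between -0.06 and 0.06 m and y of tub_c in the frame of shelf_top between -0.14 and 0.14 m and z of tub_c in the frame of shelf_top between -0.006 and 0.006 m and x of tub_d in the frame of shelf_top between -0.06 and 0.06 m and y of tub_d in the frame of shelf_top between -0.14 and 0.14 m and z of tub_d in the frame of shelf_top between -0.006 and 0.006 m and value of joint each of cap_a, cap_b, cap_c, cap_d below 0.08 rad and contact force between the fingers and tub_a below 0.2 N and contact force between the fingers and tub_b below 0.2 N and contact force between the fingers and tub_c below 0.2 N and contact force between the fingers and tub_d below 0.2 N and value of joint carrier between -0.01 and 0.01 m); the robot touches nothing.
It fails at once if the mug is pushed more than 60 mm or knocked over (distance of mug from where it was at the start of the episode above 0.06 m or angle between mug's own z axis and vertical above 0.6 rad).
It fails at once if the radio is pushed more than 60 mm or knocked over (distance of radio from where it was at the start of the episode above 0.06 m or angle between radio's own z axis and vertical above 0.6 rad).
It fails at once if the calculator is pushed more than 60 mm or knocked over (distance of calculator from where it was at the start of the episode above 0.06 m or angle between calculator's own z axis and vertical above 0.6 rad).
It fails at once if the torch is pushed more than 60 mm or knocked over (distance of torch from where it was at the start of the episode above 0.06 m or angle between torch's own z axis and vertical above 0.6 rad).
It fails at once if the stapler is pushed more than 60 mm or knocked over (distance of stapler from where it was at the start of the episode above 0.06 m or angle between stapler's own z axis and vertical above 0.6 rad).
Of tub_a, tub_c only 1 to 2 are there at a start; the rules pass over those that are not, and their reading is None.
Of tub_b, tub_d only 1 to 1 are there at a start; the rules pass over those that are not, and their reading is None.
At some moment in a run one of tub_a, tub_b, tub_c, tub_d may be knocked a few centimetres aside while the robot is not near it.
It also fails if it takes over 210 s, if anything falls off the work surface, if the arm or the gripper's body presses on something with over 40 N, if the wrist force passes 120 N, or if a joint passes its speed limit or range.

### The arm

A 6-joint arm with a two-finger parallel gripper is mounted at the origin on the work surface. World frame = base frame: x ahead of the robot, y to its left, z up, the work surface at z = 0. Lengths are in m, angles in rad, forces in N, time in s.
With the tool pointing down it reaches from about 0.275 to 0.775 m from the base axis. Payload 14.6 kg.
Tool frame: the origin (TCP) lies at the very end of the fingers, on their centre line; the grasp point (between the pads) lies env.grip_point_offset behind it (env.grip_point_offset is the distance from the TCP to the grasp point, in m); z points along the fingers, y is the direction in which the jaws open and shut (so a half turn about z gives the same grasp; the last joint's range is limited). The gripper opens to 85 mm and grips with 20 to 120 N. Pads are 22 mm wide; open, the fingers measure 114 mm over their backs; the gripper's body (76 mm by 85 mm) begins 54 mm behind the grasp point. The pads swing forward as they close: fully open they stand 13 mm farther back than shut.
Start: joints at [1.149, 0.263, -0.048, 1.259, 0, 1.415], TCP at [0.138, 0.506, 0.231] pointing down, gripper open.
Joint ranges: [-2.65, 2.65], [-0.89, 1.7], [-1.18, 1.37], [-2.13, 2.11], [-1.35, 1.29], [-3.14, 3.14]. Speed limits (rad/s): [1.89, 1.89, 2.57, 2.79, 3.14, 3.14].

### API

Orientations are given as a unit quaternion [w, x, y, z].
In Python, from workcell import env, optics gives the robot as it stands.
- The arm moves only by the tool drive_tool, never from a script. Its argument "moves" is a list of rows, each an object with "slide": the shift along the world's x, y, z normalised to -1 to 1, where 1 is 20 mm, a list of three; "rot": the turn, a rotation vector about the world's x, y, z normalised to -1 to 1, where 1 is 4 degrees, a list of three; "gripper": the opening, from 0 (shut) to 1 (fully open). A call has 1 to 8 rows; each row shifts and turns the pose as measured when the row begins; what a row does not reach is not made up. A row lasts 1/10 s, in which the tool goes at most 50 mm and 8.59 degrees, less where a joint would pass 70% of its speed; a pose out of reach is approached as far as the arm can. A call with a number of a shift or a turn outside -1 to 1 is refused whole. A call with a gripper value outside its range is refused whole. The fingers move at their own pace and stop on an object; "squeeze" is the grip in N (left out, the last holds). Time passes only in rows, so rows that do not move let the fingers close. It gives the time, the measured TCP pose, the force and the opening at its end, in the units of the state.
- env.observe(): the state, without advancing time (a new reading comes with each control period).
- optics.camera(name): name is "scene" or "top" or "wrist"; returns a dict with "frame" (480x640x3 uint8, red, green, blue), "z_map" (480x640 float32, m along the optical axis (not along the pixel's ray), 0 where there is no reading), "fov_y" (degrees; the focal length in pixels is half the picture's height over the tangent of half this angle, whatever the lens; pixels are square), "cx", "cy" (the principal point, pixels), "R" (3x3) and "t" (3): a world point X has camera coordinates R X + t; the wrist camera has in their place "tool_from_camera" (4x4, takes a point from camera to tool coordinates, whose origin is the TCP and whose axes are the flange's). Camera axes: x right, y down, z forward; pixel columns grow to the right and rows downward; lengths in m; the calibration is good to about 2 mm. A picture is of the moment at which its call begins: read the wrist's pose just before it.
- env.sign_off(): hands the job in, once; it reports no verdict.
The state is a dict: "time": time; "joints": joint angles; "joint_velocities": joint speeds; "tau": joint torques, N m; "position": TCP position; "ee_rot": TCP orientation; "force": force on the tool from outside, world axes, zero at the start; "wrist_torque": the same for the moment, N m; "width": opening from 0.0 (shut) to 1.0 (fully open).
Only numpy, scipy, OpenCV 4.12 (cv2) and the standard library are available. Lean on these libraries where they do the work, as an engineer would, in place of code of your own. Each camera call takes 0.05 s, during which the arm holds its last target.

## Working session

There is one attempt and no reset: what is moved stays moved. The work goes in short steps, Python scripts to look and compute and a tool call to move; the robot and the scene stay as the last step left them, time stands still between calls to the robot, and variables do not carry over. Pictures are saved under pics/ and viewed, and the job is handed in when it is done.

Besides the shell and the picture viewer there is one more tool, called by a JSON object that holds its "api" and its "payload", one argument or row to a line. drive_tool: Moves the arm, as the interface text tells. Its arguments: {"type":"object","properties":{"moves":{"type":"array","items":{"type":"object","properties":{"slide":{"type":"array","items":{"type":"number","minimum":-1,"maximum":1}},"rot":{"type":"array","items":{"type":"number","minimum":-1,"maximum":1}},"gripper":{"type":"number"}}}},"squeeze":{"type":"number"}},"required":["moves"]}

```bash
ls; mkdir -p pics; python3 - <<'E'
from workcell import env, optics
import cv2
print(env.observe(), env.grip_point_offset)
for n in ("scene","top","wrist"):
    c=optics.camera(n)
    cv2.imwrite(f"pics/{n}0.png",c["frame"][:,:,::-1])
    print(n,c["fov_y"],c["cx"],c["cy"],c.get("R"),c.get("t"),c.get("tool_from_camera"))
E
```

```text
pics
{'time': 0.0, 'joints': array([ 1.14873050e+00,  2.63518307e-01, -4.89309800e-02,  1.25939628e+00,
        2.70912869e-05,  1.41552737e+00]), 'joint_velocities': array([-0.00011477,  0.00027352,  0.00034737,  0.00106842, -0.00014826,
       -0.00092003]), 'tau': array([ 1.01150330e-03, -6.37613153e+01,  3.84561861e+01,  1.37651194e-02,
       -8.50434390e-06, -1.32990536e-05]), 'position': array([0.13828248, 0.50618157, 0.23082968]), 'ee_rot': array([-1.62330729e-04,  1.33003134e-01,  9.91115478e-01, -4.99055062e-04]), 'force': array([-0.27313293,  0.10552579,  0.47839126]), 'wrist_torque': array([-0.02732375,  0.04147464,  0.02748527]), 'width': 0.9982636328960325} 0.0187
scene 55.14118489791677 318.8322983227391 238.1137771534613 [[ 0.43809599  0.89891439 -0.00498224]
 [ 0.61199156 -0.30231143 -0.73080376]
 [-0.6584362   0.31711311 -0.68256944]] [-0.25122113 -0.29526865  1.52909484] None
top 50.22654202004856 314.69046383493395 244.4331707959223 [[-5.77935758e-04 -9.99797281e-01  2.01261596e-02]
 [-9.93960571e-01 -1.63424127e-03 -1.09725620e-01]
 [ 1.09736267e-01 -2.00680235e-02 -9.93758133e-01]] [-0.02844203  0.58992664  1.2365502 ] None
wrist 64.92795000580377 324.20266730682255 240.25055340519322 None None [[-6.95477329e-04 -9.47593416e-01 -3.19478066e-01  8.24447642e-02]
 [ 9.99999749e-01 -6.16484243e-04 -3.48383058e-04 -4.32567108e-04]
 [ 1.33172298e-04 -3.19478228e-01  9.47593607e-01 -1.42202593e-01]
 [ 0.00000000e+00  0.00000000e+00  0.00000000e+00  1.00000000e+00]]
```

View pics/scene0.png

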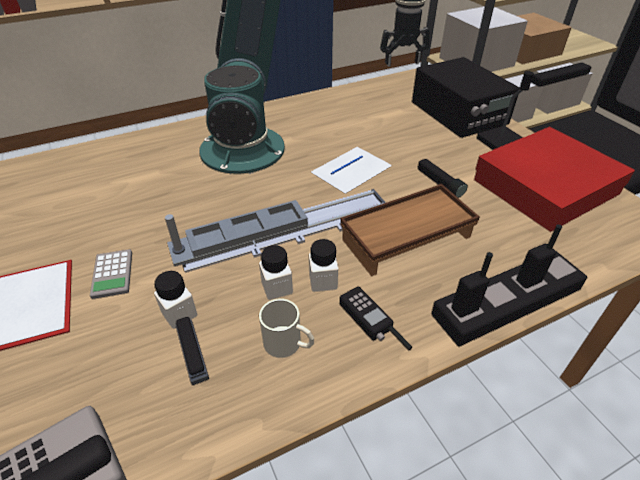

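View pics/top0.png

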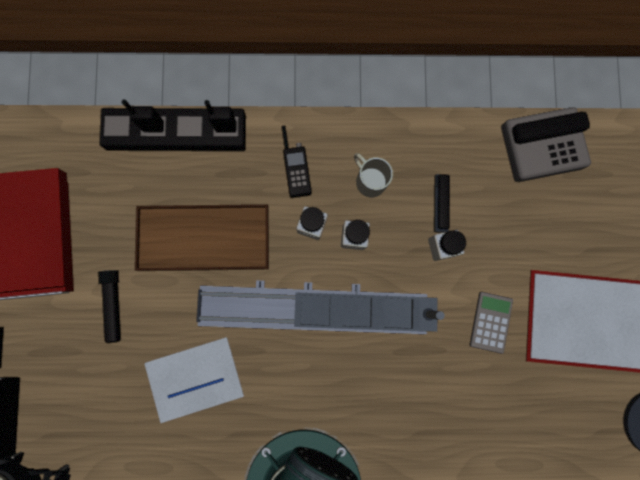

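```bash
cat > h.py <<'E'
from workcell import env, optics
import numpy as np, cv2
from scipy.spatial.transform import Rotation as Rn
def cloud(n):
    if n=="wrist": s=env.observe()
    c=optics.camera(n); z=c["z_map"]; f=240/np.tan(np.radians(c["fov_y"]/2))
    v,u=np.mgrid[0:480,0:640]
    P=np.stack([(u-c["cx"])/f*z,(v-c["cy"])/f*z,z],-1)
    if n=="wrist":
        T=c["tool_from_camera"]; P=P@T[:3,:3].T+T[:3,3]
        q=s["ee_rot"]; R=Rn.from_quat([q[1],q[2],q[3],q[0]]).as_matrix()
        W=P@R.T+s["position"]
    else: W=(P-c["t"])@c["R"]
    W[z==0]=np.nan
    return c,W
def heightmap(W,x0,x1,y0,y1,r=.002):
    nx=int((x1-x0)/r);ny=int((y1-y0)/r)
    H=np.full((nx,ny),np.nan)
    p=W.reshape(-1,3);p=p[np.isfinite(p[:,0])]
    i=((p[:,0]-x0)/r).astype(int);j=((p[:,1]-y0)/r).astype(int)
    k=(i>=0)&(i<nx)&(j>=0)&(j<ny); H=np.zeros((nx,ny)); np.maximum.at(H,(i[k],j[k]),p[k,2]); return H
def blobs(W,zlo,zhi,minpx=150,xr=(-1,1.2),yr=(-1,1)):
    m=((W[...,2]>zlo)&(W[...,2]<zhi)&(W[...,0]>xr[0])&(W[...,0]<xr[1])&(W[...,1]>yr[0])&(W[...,1]<yr[1])).astype(np.uint8)
    n,l,st,ce=cv2.connectedComponentsWithStats(m)
    out=[]
    for i in range(1,n):
        if st[i,4]<minpx: continue
        p=W[l==i]
        (c,sz,a)=cv2.minAreaRect((p[:,:2]*1000).astype(np.float32))
        cc,rr=cv2.minEnclosingCircle((p[:,:2]*1000).astype(np.float32))
        out.append((ce[i].round(),st[i,4],np.median(p[:,2]),np.array(c),np.array(sz),a,np.array(cc),rr))
        print("px",ce[i].round(),"n",st[i,4],"z %.4f"%np.median(p[:,2]),"rect",np.round(c,1),np.round(sz,1),"ang %.1f"%a,"circ",np.round(cc,1),"r %.1f"%rr)
    return out
E
python3 - <<'E'
from h import *
c,W=cloud("top")
for z in [(.108,.124),(.135,.15),(.05,.068),(.06,.082),(.028,.042)]:
    print(z); blobs(W,*z)
E
```

```text
(0.108, 0.124)
px [312. 219.] n 458 z 0.1160 rect [641.9 -19.3] [55.5 55.2] ang 15.1 circ [641.9 -19.5] r 29.0
px [357. 231.] n 463 z 0.1161 rect [ 612.  -124.9] [56.3 55.6] ang 62.2 circ [ 612.7 -126.3] r 29.3
px [453. 242.] n 470 z 0.1161 rect [ 587.7 -350.9] [55.7 55.2] ang 58.6 circ [ 587.5 -351.1] r 29.4
(0.135, 0.15)
px [143. 114.] n 281 z 0.1466 rect [882.8 373.1] [53.  33.9] ang 88.4 circ [882.2 373.8] r 28.6
px [221. 114.] n 281 z 0.1464 rect [883.5 194.7] [54.3 35.2] ang 89.8 circ [882.8 194.7] r 28.6
(0.05, 0.068)
px [166. 128.] n 2423 z 0.0525 rect [883.  329.2] [355.6  97.3] ang 90.0 circ [881.8 329.7] r 180.9
px [553. 153.] n 1341 z 0.0521 rect [ 816.9 -621.8] [ 96.9 189.7] ang 6.6 circ [ 829.  -619.7] r 100.9
px [ 68. 230.] n 301 z 0.0610 rect [625.5 566.7] [278.7  11.8] ang 4.5 circ [625.2 570.1] r 139.3
px [201. 237.] n 7496 z 0.0601 rect [604.5 245.4] [144.2 305. ] ang 0.8 circ [603.3 244.8] r 166.7
px [357. 312.] n 1776 z 0.0561 rect [ 425.6 -128.8] [301.2  82. ] ang 87.9 circ [ 427.7 -129. ] r 155.2
px [  5. 416.] n 355 z 0.0588 rect [184.1 689.5] [178.9  22.1] an
[... 944 characters left out ...]
] r 66.2
px [443. 202.] n 547 z 0.0387 rect [ 700.4 -350.8] [ 31.4 139.2] ang 88.9 circ [ 700.6 -350.8] r 70.2
px [110. 310.] n 899 z 0.0353 rect [437.9 471.3] [175.2  40.3] ang 2.6 circ [438.1 465.5] r 88.4
px [315. 310.] n 821 z 0.0341 rect [429.9 -28.7] [68.7 70.2] ang 89.6 circ [429.9 -28.8] r 47.5
px [356. 311.] n 803 z 0.0343 rect [ 425.5 -129.6] [67.5 70.1] ang 87.3 circ [ 425.1 -129.3] r 47.7
px [427. 314.] n 502 z 0.0345 rect [ 419.2 -305.2] [46.  82.9] ang 85.1 circ [ 418.8 -306.4] r 45.3
px [398. 313.] n 792 z 0.0342 rect [ 421.7 -230.4] [67.5 70. ] ang 87.7 circ [ 422.3 -230.9] r 46.9
px [ 10. 414.] n 273 z 0.0353 rect [183.2 690. ] [181.   23.3] ang 7.0 circ [181.9 700.4] r 90.5
```

Top view shows three tubs, with caps at pixels (312,219), (357,231) and (453,242). The carrier's empty pockets are at (315,310), (356,311) and (398,313), the post is at (430,314), and the shelf is at (201,237). All heights match the given sizes. Next I'll measure the tub yaws more exactly.

```bash
cat >> h.py <<'E'
def tubs(zb=0.0,verbose=True,ys=(-1,1),xs=(.2,.8)):
    """find caps & body yaw; zb = underside height"""
    Ct,Wt=cloud("top"); Cs,Ws=cloud("scene")
    A=np.concatenate([Wt.reshape(-1,3),Ws.reshape(-1,3)]); A=A[np.isfinite(A[:,0])]
    m=((abs(Wt[...,2]-zb-.116)<.006)&(Wt[...,0]>xs[0])&(Wt[...,0]<xs[1])&(Wt[...,1]>ys[0])&(Wt[...,1]<ys[1])).astype(np.uint8)
    n,l,st,ce=cv2.connectedComponentsWithStats(m)
    res=[]
    for i in range(1,n):
        if st[i,4]<250: continue
        p=Wt[l==i]; c0=p[:,:2].min(0)/2+p[:,:2].max(0)/2
        if max(np.ptp(p[:,0]),np.ptp(p[:,1]))>.068: continue
        out=[]
        for S in (Wt.reshape(-1,3),Ws.reshape(-1,3)):
            b=S[(np.hypot(*(S[:,:2]-c0).T)<.050)&(S[:,2]>zb+.03)&(S[:,2]<zb+.0755)]
            if len(b)<30: continue
            r=cv2.minAreaRect((b[:,:2]*1000).astype(np.float32)); a=(r[2]+45)%90-45
            out.append((np.round(r[0],1),np.round(r[1],1),round(a,1),len(b)))
        print("cap",np.round(c0*1000,1),"z %.4f"%np.median(p[:,2]),"body top/scene",out)
        res.append((c0,out))
    return res
E
python3 -c "
from h import *
tubs()"
```

```text
cap [641.  -20.3] z 0.1160 body top/scene [(array([641.9, -19.3]), array([62.1, 62.6]), -18.3, 197), (array([644.4, -24.6]), array([62.1, 63.1]), -19.7, 533)]
cap [ 611.8 -125.4] z 0.1158 body top/scene [(array([ 612.3, -126.1]), array([62.4, 63.1]), -6.2, 206), (array([ 614. , -130.1]), array([62.2, 64.2]), -5.6, 572)]
cap [ 587.4 -350.7] z 0.1161 body top/scene [(array([ 595.7, -347.5]), array([80.7, 61.3]), 14.3, 286), (array([ 604.4, -359.9]), array([80.2, 60.7]), -17.3, 695)]
```

{"api": "drive_tool", "payload": {
  "moves": [
    {"slide":[0.96,-1,0],"gripper":1},
    {"slide":[0.96,-1,0],"gripper":1},
    {"slide":[0.96,-1,0],"gripper":1},
    {"slide":[0.96,-1,0],"gripper":1},
    {"slide":[0.96,-1,0],"gripper":1},
    {"slide":[0.96,-1,0],"gripper":1},
    {"slide":[0.96,-1,0],"gripper":1},
    {"slide":[0.96,-1,0],"gripper":1}
  ]
}}

```text
$.moves[0]: bad value
```

{"api": "drive_tool", "payload": {
  "moves": [
    {"slide":[0.96,-1,0],"gripper":1},
    {"slide":[0.96,-1,0],"gripper":1},
    {"slide":[0.96,-1,0],"gripper":1},
    {"slide":[0.96,-1,0],"gripper":1},
    {"slide":[0.96,-1,0],"gripper":1},
    {"slide":[0.96,-1,0],"gripper":1},
    {"slide":[0.96,-1,0],"gripper":1},
    {"slide":[0.96,-1,0],"gripper":1}
  ]
}}

```text
$.moves[0]: bad value
```

{"api": "drive_tool", "payload": {
  "moves": [
    {"slide":[0.96,-1,0],"rot":[0,0,0],"gripper":1},
    {"slide":[0.96,-1,0],"rot":[0,0,0],"gripper":1},
    {"slide":[0.96,-1,0],"rot":[0,0,0],"gripper":1},
    {"slide":[0.96,-1,0],"rot":[0,0,0],"gripper":1},
    {"slide":[0.96,-1,0],"rot":[0,0,0],"gripper":1},
    {"slide":[0.96,-1,0],"rot":[0,0,0],"gripper":1},
    {"slide":[0.96,-1,0],"rot":[0,0,0],"gripper":1},
    {"slide":[0.96,-1,0],"rot":[0,0,0],"gripper":1}
  ]
}}

```text
time: 1.1
position: [0.2946, 0.3417, 0.2305]
ee_rot: [-0.0, 0.13, 0.991, -0.0]
force: [0.6, 0.2, 0.1]
width: 0.998
```

{"api": "drive_tool", "payload": {
  "moves": [
    {"slide":[0.94,-1,0],"rot":[0,0,0],"gripper":1},
    {"slide":[0.94,-1,0],"rot":[0,0,0],"gripper":1},
    {"slide":[0.94,-1,0],"rot":[0,0,0],"gripper":1},
    {"slide":[0.94,-1,0],"rot":[0,0,0],"gripper":1},
    {"slide":[0.94,-1,0],"rot":[0,0,0],"gripper":1},
    {"slide":[0.94,-1,0],"rot":[0,0,0],"gripper":1},
    {"slide":[0.94,-1,0],"rot":[0,0,0],"gripper":1},
    {"slide":[0.94,-1,0],"rot":[0,0,0],"gripper":1}
  ]
}}

```text
time: 1.9
position: [0.4504, 0.1739, 0.2309]
ee_rot: [0.0, 0.13, 0.991, 0.0]
force: [-0.5, 1.0, 0.3]
width: 1.001
```

{"api": "drive_tool", "payload": {
  "moves": [
    {"slide":[0.94,-1,0],"rot":[0,0,0],"gripper":1},
    {"slide":[0.94,-1,0],"rot":[0,0,0],"gripper":1},
    {"slide":[0.94,-1,0],"rot":[0,0,0],"gripper":1},
    {"slide":[0.94,-1,0],"rot":[0,0,0],"gripper":1},
    {"slide":[0.94,-1,0],"rot":[0,0,-0.4],"gripper":1},
    {"slide":[0.94,-1,0],"rot":[0,0,-0.4],"gripper":1},
    {"slide":[0,0,0],"rot":[0,0,0],"gripper":1}
  ]
}}

```text
time: 2.6
position: [0.5689, 0.0457, 0.23]
ee_rot: [0.0, 0.161, 0.987, 0.0]
force: [-0.3, 0.7, -0.2]
width: 0.998
```

```bash
cat >> h.py <<'E'
def st():
    s=env.observe(); q=s["ee_rot"]; R=Rn.from_quat([q[1],q[2],q[3],q[0]]).as_matrix()
    phi=np.degrees(np.arctan2(-R[0,1],R[1,1]))
    print("t",s["time"],"pos",(s["position"]*1000).round(1),"phi %.1f"%phi,"tilt",R[:2,2].round(4),"F",s["force"].round(1),"T",s["wrist_torque"].round(2),"w %.3f"%s["width"],"j6 %.2f"%s["joints"][5])
    return s
E
python3 -c "
from h import *
st()
c,W=cloud('wrist'); cv2.imwrite('pics/w1.png',c['frame'][:,:,::-1])
blobs(W,.11,.12); blobs(W,.068,.078)
"
```

```text
t 2.6 pos [568.9  45.7 230. ] phi -18.5 tilt [0.0001 0.0001] F [-0.3  0.7 -0.2] T [ 0.04 -0.02 -0.01] w 0.998 j6 0.26
px [276. 340.] n 3533 z 0.1156 rect [641.4 -19.4] [56.2 56.9] ang 16.4 circ [641.8 -19.7] r 29.5
px [133. 343.] n 2741 z 0.1156 rect [ 605.3 -130.3] [41.7 57.3] ang 33.8 circ [ 611.3 -125.8] r 29.0
px [487. 198.] n 6186 z 0.0735 rect [605.2 193.7] [157.4 215.9] ang 0.7 circ [604.6 193.9] r 132.9
px [162. 299.] n 1210 z 0.0730 rect [ 600.5 -124.1] [61.6 38.4] ang 83.2 circ [ 597.9 -124.1] r 33.5
px [286. 295.] n 1298 z 0.0729 rect [640.5 -19.2] [62.  59.2] ang 70.8 circ [641.7 -19.2] r 41.2
```

View pics/w1.png

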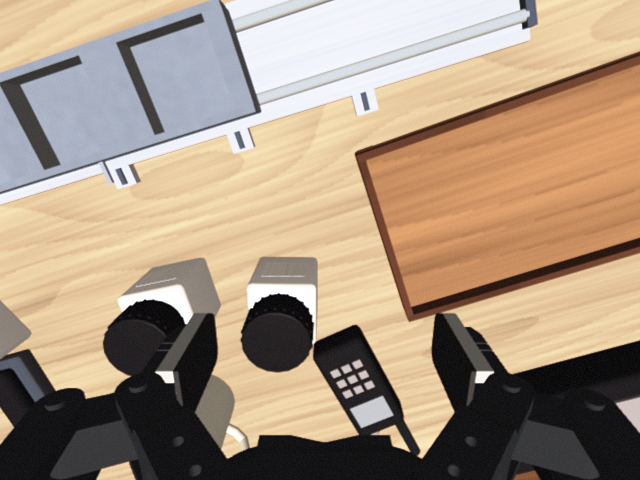

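The wrist view confirms the cap under the left finger, at pixel (276,340), is at (641.6,-19.5). That agrees with the top camera within 1 mm.

{"api": "drive_tool", "payload": {
  "moves": [
    {"slide":[0.91,-0.82,0],"rot":[0,0,0],"gripper":1},
    {"slide":[0.91,-0.82,0],"rot":[0,0,0],"gripper":1},
    {"slide":[0.91,-0.82,0],"rot":[0,0,0],"gripper":1},
    {"slide":[0.9,-0.8,0],"rot":[0,0,0],"gripper":1},
    {"slide":[0,0,-0.5],"rot":[0,0,0],"gripper":1},
    {"slide":[0,0,-1],"rot":[0,0,0],"gripper":1},
    {"slide":[0,0,-1],"rot":[0,0,0],"gripper":1},
    {"slide":[0,0,0],"rot":[0,0,0],"gripper":1}
  ]
}}

```text
time: 3.45
position: [0.638, -0.0143, 0.1785]
ee_rot: [-0.001, 0.156, 0.988, 0.001]
force: [-0.2, 0.1, -0.3]
width: 1.004
```

```bash
python3 -c "
from h import *
st()
c,W=cloud('wrist')
blobs(W,.11,.12)
"
```

```text
t 3.45 pos [638.  -14.3 178.5] phi -18.0 tilt [-0.0021  0.0021] F [-0.2  0.1 -0.3] T [0.03 0.02 0.02] w 1.004 j6 0.16
px [318. 267.] n 6593 z 0.1156 rect [641.7 -19.4] [57.9 56.7] ang 31.2 circ [642.2 -19.9] r 29.4
px [135. 275.] n 6679 z 0.1156 rect [ 612. -125.] [56.5 56.8] ang 71.4 circ [ 612.5 -125.9] r 29.5
```

Remaining: +3.8, −5.3, then down 101 mm.

{"api": "drive_tool", "payload": {
  "moves": [
    {"slide":[0.19,-0.26,-0.5],"rot":[0,0,0],"gripper":1},
    {"slide":[0,0,-0.9],"rot":[0,0,0],"gripper":1},
    {"slide":[0,0,-0.9],"rot":[0,0,0],"gripper":1},
    {"slide":[0,0,-0.9],"rot":[0,0,0],"gripper":1},
    {"slide":[0,0,-0.9],"rot":[0,0,0],"gripper":1},
    {"slide":[0,0,-0.7],"rot":[0,0,0],"gripper":1},
    {"slide":[0,0,-0.2],"rot":[0,0,0],"gripper":1},
    {"slide":[0,0,0],"rot":[0,0,0],"gripper":1}
  ]
}}

```text
time: 4.3
position: [0.6445, -0.0191, 0.0811]
ee_rot: [0.004, 0.155, 0.988, 0.001]
force: [-0.3, -0.2, -0.2]
width: 0.997
```

```bash
python3 -c "
from h import *
st()"
```

```text
t 4.3 pos [644.5 -19.1  81.1] phi -17.8 tilt [0.0084 0.0006] F [-0.3 -0.2 -0.2] T [-0.05  0.02 -0.04] w 0.997 j6 0.15
```

{"api": "drive_tool", "payload": {
  "moves": [
    {"slide":[-0.13,0,-0.1],"rot":[0,0.12,0],"gripper":1},
    {"slide":[0,0,0],"rot":[0,0,0],"gripper":0},
    {"slide":[0,0,0],"rot":[0,0,0],"gripper":0},
    {"slide":[0,0,0],"rot":[0,0,0],"gripper":0},
    {"slide":[0,0,0],"rot":[0,0,0],"gripper":0},
    {"slide":[0,0,0],"rot":[0,0,0],"gripper":0}
  ],
  "squeeze": 40
}}

```text
time: 4.9
position: [0.6427, -0.0193, 0.0815]
ee_rot: [0.001, 0.155, 0.988, 0.0]
force: [0.0, 0.4, -3.5]
width: 0.643
```

```bash
python3 -c "
from h import *
st()"
```

```text
t 4.9 pos [642.7 -19.3  81.5] phi -17.8 tilt [0.0023 0.    ] F [ 0.   0.4 -3.5] T [-0.02  0.01  0.03] w 0.643 j6 0.15
```

{"api": "drive_tool", "payload": {
  "moves": [
    {"slide":[0,0,0.5],"rot":[0,0,0],"gripper":0},
    {"slide":[0,0,0.9],"rot":[0,0,0],"gripper":0},
    {"slide":[0,0,0.9],"rot":[0,0,0],"gripper":0},
    {"slide":[0,0,0.9],"rot":[0,0,0],"gripper":0},
    {"slide":[-0.4,0,0.7],"rot":[0,0,0],"gripper":0},
    {"slide":[-0.9,0,0],"rot":[0,0,0.5],"gripper":0},
    {"slide":[-0.9,0,0],"rot":[0,0,0.5],"gripper":0},
    {"slide":[-0.9,0,0],"rot":[0,0,0.5],"gripper":0}
  ]
}}

```text
time: 5.7
position: [0.5781, -0.019, 0.1654]
ee_rot: [0.001, 0.101, 0.995, 0.0]
force: [-0.7, -0.1, -3.7]
width: 0.642
```

{"api": "drive_tool", "payload": {
  "moves": [
    {"slide":[-0.9,-0.08,0],"rot":[0,0,0.5],"gripper":0},
    {"slide":[-0.9,-0.08,0],"rot":[0,0,0.5],"gripper":0},
    {"slide":[-0.9,-0.08,0],"rot":[0,0,0.5],"gripper":0},
    {"slide":[-0.9,-0.08,0],"rot":[0,0,0.5],"gripper":0},
    {"slide":[-0.9,-0.08,0],"rot":[0,0,0.4],"gripper":0},
    {"slide":[-0.8,-0.05,0],"rot":[0,0,0],"gripper":0},
    {"slide":[0,0,0],"rot":[0,0,0],"gripper":0}
  ]
}}

```text
time: 6.4
position: [0.4613, -0.0273, 0.1688]
ee_rot: [0.001, 0.013, 1.0, 0.0]
force: [-0.4, -1.1, -4.6]
width: 0.646
```

```bash
python3 -c "
from h import *
st()
c,W=cloud('wrist'); cv2.imwrite('pics/w2.png',c['frame'][:,:,::-1])
tubs()
c,W=cloud('top')
blobs(W,.028,.040,xr=(.38,.47),yr=(-.4,.1))
"
```

```text
t 6.4 pos [461.3 -27.3 168.8] phi -1.5 tilt [0.002  0.0005] F [-0.4 -1.1 -4.6] T [-0.04  0.07 -0.01] w 0.646 j6 -0.21
cap [ 612.7 -125.4] z 0.1161 body top/scene [(array([ 612.6, -125.8]), array([62., 63.]), -5.8, 209), (array([ 616. , -130.3]), array([62.4, 61.3]), -6.8, 567)]
cap [ 587.2 -350.6] z 0.1159 body top/scene [(array([ 596. , -347.9]), array([80.5, 62.2]), 13.3, 293), (array([ 603.6, -359.9]), array([80.2, 62.8]), -18.2, 690)]
px [427. 313.] n 474 z 0.0343 rect [ 419.6 -305.3] [45.5 82.1] ang 85.6 circ [ 419. -306.] r 45.5
px [398. 313.] n 776 z 0.0342 rect [ 421.8 -230.5] [66.7 70.3] ang 88.3 circ [ 421.6 -231.3] r 47.0
```

View pics/w2.png

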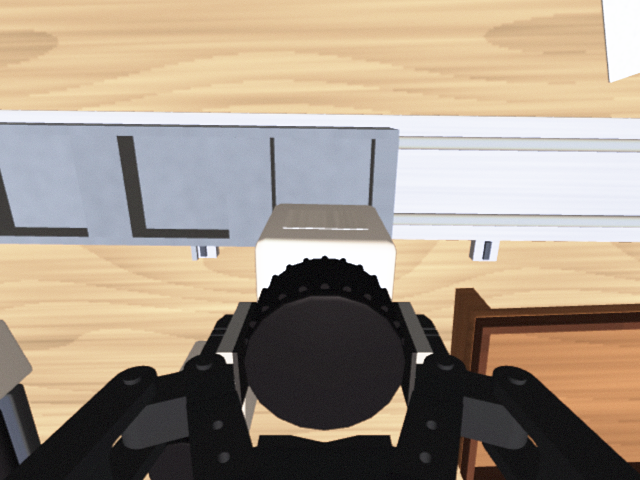

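{"api": "drive_tool", "payload": {
  "moves": [
    {"slide":[-0.7,-0.07,0],"rot":[0,0,-0.2],"gripper":0},
    {"slide":[-0.7,0,0],"rot":[0,0,0],"gripper":0},
    {"slide":[-0.1,0,0],"rot":[0,0,0],"gripper":0},
    {"slide":[0,0,0],"rot":[0,0,0],"gripper":0}
  ]
}}

```text
time: 7.0
position: [0.4323, -0.0288, 0.1682]
ee_rot: [0.001, 0.02, 1.0, 0.0]
force: [0.9, -0.6, -3.4]
width: 0.643
```

```bash
python3 -c "
from h import *
st()"
```

```text
t 7.0 pos [432.3 -28.8 168.2] phi -2.3 tilt [0.0027 0.0005] F [ 0.9 -0.6 -3.4] T [-0.01  0.01  0.01] w 0.643 j6 -0.22
```

Down to 124 mm first, to look before seating.

{"api": "drive_tool", "payload": {
  "moves": [
    {"slide":[-0.08,0,-0.5],"rot":[0,0.04,0],"gripper":0},
    {"slide":[0,0,-0.7],"rot":[0,0,0],"gripper":0},
    {"slide":[0,0,-0.6],"rot":[0,0,0],"gripper":0},
    {"slide":[0,0,-0.3],"rot":[0,0,0],"gripper":0},
    {"slide":[0,0,-0.2],"rot":[0,0,0],"gripper":0},
    {"slide":[0,0,-0.1],"rot":[0,0,0],"gripper":0},
    {"slide":[0,0,-0.1],"rot":[0,0,0],"gripper":0}
  ]
}}

```text
time: 7.7
position: [0.4316, -0.0291, 0.1148]
ee_rot: [0.0, 0.02, 1.0, 0.0]
force: [-9.2, 2.1, 37.0]
width: 0.646
```

```bash
python3 -c "
from h import *
st()"
```

```text
t 7.7 pos [431.6 -29.1 114.8] phi -2.3 tilt [0.0006 0.0001] F [-9.2  2.1 37. ] T [ 0.49  1.8  -0.01] w 0.646 j6 -0.22
```

{"api": "drive_tool", "payload": {
  "moves": [
    {"slide":[0,0,0.05],"rot":[0,0,0],"gripper":0.9},
    {"slide":[0,0,0],"rot":[0,0,0],"gripper":0.9},
    {"slide":[0,0,0],"rot":[0,0,0],"gripper":0.9},
    {"slide":[0,0,0],"rot":[0,0,0],"gripper":0.9},
    {"slide":[0,0,0.6],"rot":[0,0,0],"gripper":0.9},
    {"slide":[0,0,1],"rot":[0,0,0],"gripper":0.9},
    {"slide":[0,0,1],"rot":[0,0,0],"gripper":0.9},
    {"slide":[0,0,0],"rot":[0,0,0],"gripper":1}
  ]
}}

```text
time: 8.5
position: [0.4327, -0.0293, 0.1708]
ee_rot: [0.002, 0.02, 1.0, -0.0]
force: [0.7, -0.7, 0.6]
width: 0.997
```

```bash
python3 -c "
from h import *
st()
c,W=cloud('wrist'); cv2.imwrite('pics/w3.png',c['frame'][:,:,::-1])
blobs(W,.142,.156)
tubs()
c,W=cloud('top'); blobs(W,.028,.040,xr=(.38,.47),yr=(-.4,.1))
"
```

```text
t 8.5 pos [432.7 -29.3 170.8] phi -2.3 tilt [ 0.0034 -0.0006] F [ 0.7 -0.7  0.6] T [ 0.    0.02 -0.01] w 0.997 j6 -0.22
px [325. 285.] n 9986 z 0.1496 rect [430.4 -30. ] [56.3 58.5] ang 34.5 circ [430.8 -29.6] r 29.5
cap [ 612.9 -125.3] z 0.1162 body top/scene [(array([ 612.2, -126. ]), array([62.3, 62.9]), -6.0, 208), (array([ 615. , -130.3]), array([62.3, 62. ]), -6.3, 571)]
cap [ 587.2 -351.4] z 0.1161 body top/scene [(array([ 595.8, -347.2]), array([80.9, 61.8]), 14.8, 297), (array([ 603.7, -360.4]), array([80.6, 62. ]), -18.8, 693)]
px [427. 313.] n 472 z 0.0343 rect [ 419.7 -305.7] [44.9 81.5] ang 87.2 circ [ 418.9 -306. ] r 45.3
px [397. 313.] n 786 z 0.0342 rect [ 421.6 -230.4] [66.9 70.2] ang 87.8 circ [ 422.5 -230.9] r 46.9
```

View pics/w3.png

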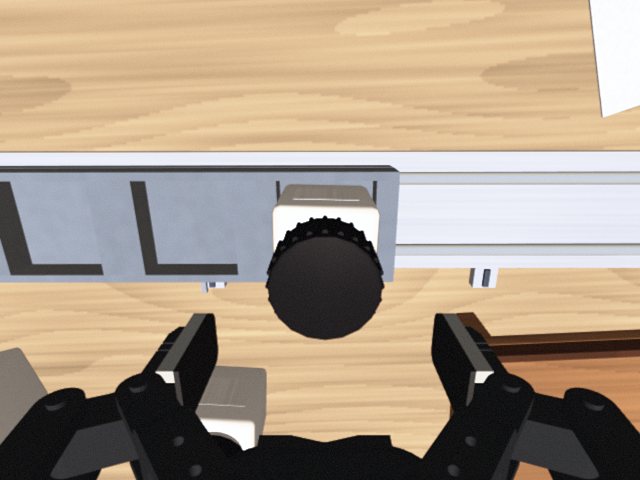

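The first tub is seated: the cap at pixel (325,285) has its top at 0.1496. Next is tub 2.

{"api": "drive_tool", "payload": {
  "moves": [
    {"slide":[0.5,-0.27,0],"rot":[0,0,0],"gripper":1},
    {"slide":[1,-0.53,0],"rot":[0,0,-0.5],"gripper":1},
    {"slide":[1,-0.53,0],"rot":[0,0,-0.4],"gripper":1},
    {"slide":[1,-0.53,0],"rot":[0,0,0],"gripper":1},
    {"slide":[1,-0.53,0],"rot":[0,0,0],"gripper":1},
    {"slide":[1,-0.53,0],"rot":[0,0,0],"gripper":1},
    {"slide":[1,-0.53,0],"rot":[0,0,0],"gripper":1},
    {"slide":[1,-0.53,0],"rot":[0,0,0],"gripper":1}
  ]
}}

```text
time: 9.5
position: [0.5876, -0.113, 0.1625]
ee_rot: [-0.003, 0.053, 0.999, 0.001]
force: [0.1, 0.3, 1.6]
width: 1.0
```

{"api": "drive_tool", "payload": {
  "moves": [
    {"slide":[1,-0.53,0],"rot":[0,0,0],"gripper":1},
    {"slide":[0.3,-0.2,0],"rot":[0,0,0],"gripper":1},
    {"slide":[0,0,0],"rot":[0,0,0],"gripper":1}
  ]
}}

```text
time: 9.8
position: [0.6169, -0.1304, 0.1588]
ee_rot: [-0.005, 0.053, 0.999, 0.001]
force: [-0.4, 0.1, -0.5]
width: 1.003
```

```bash
python3 -c "
from h import *
st()
c,W=cloud('wrist')
blobs(W,.11,.12); blobs(W,.066,.077,xr=(.5,.65),yr=(-.2,-.05))
"
```

```text
t 9.8 pos [ 616.9 -130.4  158.8] phi -6.1 tilt [-0.0094  0.0033] F [-0.4  0.1 -0.5] T [ 0.02 -0.03 -0.02] w 1.003 j6 -0.23
px [331. 264.] n 8132 z 0.1156 rect [ 612.1 -127. ] [56.5 58. ] ang 42.7 circ [ 612.5 -126.4] r 29.4
px [330. 206.] n 1958 z 0.0728 rect [ 595.2 -124.6] [62.2 28.7] ang 85.5 circ [ 597.9 -124.8] r 32.9
```

{"api": "drive_tool", "payload": {
  "moves": [
    {"slide":[-0.22,0.21,-0.3],"rot":[-0.05,-0.13,0],"gripper":1},
    {"slide":[0,0,0],"rot":[0,0,0],"gripper":1},
    {"slide":[0,0,-0.8],"rot":[0,0,0],"gripper":1},
    {"slide":[0,0,-0.8],"rot":[0,0,0],"gripper":1},
    {"slide":[0,0,-0.8],"rot":[0,0,0],"gripper":1},
    {"slide":[0,0,-0.7],"rot":[0,0,0],"gripper":1},
    {"slide":[0,0,-0.3],"rot":[0,0,0],"gripper":1},
    {"slide":[0,0,-0.1],"rot":[0,0,0],"gripper":1}
  ]
}}

```text
time: 10.65
position: [0.6086, -0.1237, 0.0835]
ee_rot: [0.0, 0.052, 0.999, -0.0]
force: [-0.1, -0.4, 0.8]
width: 1.0
```

```bash
python3 -c "
from h import *
st()"
```

```text
t 10.65 pos [ 608.6 -123.7   83.5] phi -6.0 tilt [ 0.0003 -0.0004] F [-0.1 -0.4  0.8] T [-0.03  0.01  0.02] w 1.000 j6 -0.23
```

{"api": "drive_tool", "payload": {
  "moves": [
    {"slide":[0.19,-0.1,-0.12],"rot":[0,0,0],"gripper":1},
    {"slide":[0,0,0],"rot":[0,0,0],"gripper":0},
    {"slide":[0,0,0],"rot":[0,0,0],"gripper":0},
    {"slide":[0,0,0],"rot":[0,0,0],"gripper":0},
    {"slide":[0,0,0],"rot":[0,0,0],"gripper":0},
    {"slide":[0,0,0],"rot":[0,0,0],"gripper":0}
  ],
  "squeeze": 40
}}

```text
time: 11.25
position: [0.6133, -0.126, 0.083]
ee_rot: [0.001, 0.052, 0.999, -0.0]
force: [0.1, -1.2, -3.0]
width: 0.644
```

```bash
python3 -c "
from h import *
st()"
```

```text
t 11.25 pos [ 613.3 -126.    83. ] phi -6.0 tilt [ 0.0021 -0.001 ] F [ 0.1 -1.2 -3. ] T [ 0.    0.03 -0.01] w 0.644 j6 -0.23
```

{"api": "drive_tool", "payload": {
  "moves": [
    {"slide":[0,0,0.5],"rot":[0,0,0],"gripper":0},
    {"slide":[0,0,0.9],"rot":[0,0,0],"gripper":0},
    {"slide":[0,0,0.9],"rot":[0,0,0],"gripper":0},
    {"slide":[0,0,0.9],"rot":[0,0,0],"gripper":0},
    {"slide":[-0.4,0,0.8],"rot":[0,0,0],"gripper":0},
    {"slide":[-0.9,0,0],"rot":[0,0,0.3],"gripper":0},
    {"slide":[-0.9,0,0],"rot":[0,0,0.3],"gripper":0},
    {"slide":[-0.9,0,0],"rot":[0,0,0.3],"gripper":0}
  ]
}}

```text
time: 12.05
position: [0.5504, -0.1257, 0.17]
ee_rot: [0.002, 0.019, 1.0, -0.001]
force: [0.2, 0.3, -3.1]
width: 0.641
```

{"api": "drive_tool", "payload": {
  "moves": [
    {"slide":[-0.9,-0.05,0],"rot":[0,0,0],"gripper":0},
    {"slide":[-0.9,-0.05,0],"rot":[0,0,0],"gripper":0},
    {"slide":[-0.9,-0.05,0],"rot":[0,0,0],"gripper":0},
    {"slide":[-0.9,-0.05,0],"rot":[0,0,0],"gripper":0},
    {"slide":[-0.9,0,0],"rot":[0,0,0],"gripper":0},
    {"slide":[-0.8,0,0],"rot":[0,0,0],"gripper":0},
    {"slide":[0,0,0],"rot":[0,0,0],"gripper":0}
  ]
}}

```text
time: 12.75
position: [0.4382, -0.1291, 0.1752]
ee_rot: [0.003, 0.019, 1.0, -0.001]
force: [0.7, -0.3, -2.3]
width: 0.642
```

```bash
python3 -c "
from h import *
st()"
```

```text
t 12.75 pos [ 438.2 -129.1  175.2] phi -2.2 tilt [ 0.006  -0.0025] F [ 0.7 -0.3 -2.3] T [ 0.02  0.06 -0.02] w 0.642 j6 -0.43
```

{"api": "drive_tool", "payload": {
  "moves": [
    {"slide":[-0.6,-0.03,-0.2],"rot":[0.03,0.09,0],"gripper":0},
    {"slide":[0,0,-0.4],"rot":[0,0,0],"gripper":0},
    {"slide":[0,0,-0.4],"rot":[0,0,0],"gripper":0},
    {"slide":[0,0,0],"rot":[0,0,0],"gripper":0}
  ]
}}

```text
time: 13.15
position: [0.4262, -0.13, 0.1544]
ee_rot: [0.0, 0.019, 1.0, -0.0]
force: [0.0, 0.3, -3.1]
width: 0.639
```

```bash
python3 -c "
from h import *
st()"
```

```text
t 13.15 pos [ 426.2 -130.   154.4] phi -2.2 tilt [ 0.0007 -0.0009] F [ 0.   0.3 -3.1] T [ 0.02 -0.02 -0.04] w 0.639 j6 -0.44
```

{"api": "drive_tool", "payload": {
  "moves": [
    {"slide":[0,0,-0.5],"rot":[0,0,0],"gripper":0},
    {"slide":[0,0,-0.5],"rot":[0,0,0],"gripper":0},
    {"slide":[0,0,-0.4],"rot":[0,0,0],"gripper":0},
    {"slide":[0,0,-0.25],"rot":[0,0,0],"gripper":0},
    {"slide":[0,0,-0.1],"rot":[0,0,0],"gripper":0},
    {"slide":[0,0,0],"rot":[0,0,0],"gripper":0}
  ]
}}

```text
time: 13.75
position: [0.4271, -0.1301, 0.1169]
ee_rot: [0.001, 0.019, 1.0, -0.001]
force: [-4.1, 2.3, 8.4]
width: 0.645
```

```bash
python3 -c "
from h import *
st()"
```

```text
t 13.75 pos [ 427.1 -130.1  116.9] phi -2.1 tilt [ 0.001  -0.0014] F [-4.1  2.3  8.4] T [0.48 0.78 0.03] w 0.645 j6 -0.44
```

{"api": "drive_tool", "payload": {
  "moves": [
    {"slide":[0,0,0],"rot":[0,0,0],"gripper":0.9},
    {"slide":[0,0,0],"rot":[0,0,0],"gripper":0.9},
    {"slide":[0,0,0],"rot":[0,0,0],"gripper":0.9},
    {"slide":[0,0,0.1],"rot":[0,0,0],"gripper":0.9},
    {"slide":[0,0,0.6],"rot":[0,0,0],"gripper":0.9},
    {"slide":[0,0,1],"rot":[0,0,0],"gripper":0.9},
    {"slide":[0,0,1],"rot":[0,0,0],"gripper":0.9},
    {"slide":[0,0,0],"rot":[0,0,0],"gripper":1}
  ]
}}

```text
time: 14.55
position: [0.4275, -0.1303, 0.1732]
ee_rot: [0.001, 0.019, 1.0, -0.001]
force: [-0.1, 0.5, -0.5]
width: 0.999
```

```bash
python3 -c "
from h import *
st()
c,W=cloud('wrist')
blobs(W,.142,.156,800)
tubs()
"
```

```text
t 14.55 pos [ 427.5 -130.3  173.2] phi -2.1 tilt [ 0.0017 -0.0017] F [-0.1  0.5 -0.5] T [ 0.01 -0.03  0.01] w 0.999 j6 -0.44
px [325. 284.] n 9754 z 0.1495 rect [ 425.2 -131.1] [56.8 58.2] ang 29.7 circ [ 425.9 -130.2] r 29.6
px [529. 286.] n 10154 z 0.1495 rect [430.1 -30.3] [57.1 56.7] ang 81.3 circ [430.6 -30.2] r 29.5
cap [ 587.6 -352. ] z 0.1159 body top/scene [(array([ 596.1, -347.7]), array([80.7, 62.3]), 13.6, 289), (array([ 605.3, -360.9]), array([79.9, 59.8]), -20.8, 692)]
```

{"api": "drive_tool", "payload": {
  "moves": [
    {"slide":[0.36,-0.5,0],"rot":[0,0,0],"gripper":1},
    {"slide":[0.72,-1,0],"rot":[0,0,0.5],"gripper":1},
    {"slide":[0.72,-1,0],"rot":[0,0,0.5],"gripper":1},
    {"slide":[0.72,-1,0],"rot":[0,0,0.5],"gripper":1},
    {"slide":[0.72,-1,0],"rot":[0,0,0.5],"gripper":1},
    {"slide":[0.72,-1,0],"rot":[0,0,0.5],"gripper":1},
    {"slide":[0.72,-1,0],"rot":[0,0,0.5],"gripper":1},
    {"slide":[0.72,-1,0],"rot":[0,0,0.5],"gripper":1}
  ]
}}

```text
time: 15.5
position: [0.5375, -0.2876, 0.1642]
ee_rot: [-0.004, -0.109, 0.994, 0.002]
force: [1.8, -0.3, -0.9]
width: 1.0
```

{"api": "drive_tool", "payload": {
  "moves": [
    {"slide":[0.72,-1,0.3],"rot":[0,0,0.4],"gripper":1},
    {"slide":[0.72,-1,0.3],"rot":[0,0,0],"gripper":1},
    {"slide":[0.3,-0.7,0],"rot":[0,0,0],"gripper":1},
    {"slide":[0,0,0],"rot":[0,0,0],"gripper":1}
  ]
}}

```text
time: 15.9
position: [0.5747, -0.3489, 0.1704]
ee_rot: [-0.006, -0.123, 0.992, 0.003]
force: [0.2, 0.3, 0.5]
width: 1.001
```

```bash
python3 -c "
from h import *
st()
c,W=cloud('wrist');cv2.imwrite('pics/w4.png',c['frame'][:,:,::-1])
blobs(W,.11,.12); blobs(W,.066,.077,xr=(.5,.65),yr=(-.45,-.25))
"
```

```text
t 15.9 pos [ 574.7 -348.9  170.4] phi 14.1 tilt [-0.0125  0.005 ] F [0.2 0.3 0.5] T [-0.01  0.03  0.  ] w 1.001 j6 -0.91
px [314. 283.] n 6923 z 0.1156 rect [ 586.6 -352.3] [56.5 57.7] ang 52.9 circ [ 587.2 -351.7] r 29.5
px [316. 226.] n 1822 z 0.0728 rect [ 571.2 -355.3] [29.5 62.2] ang 11.9 circ [ 573.3 -355. ] r 33.0
```

View pics/w4.png

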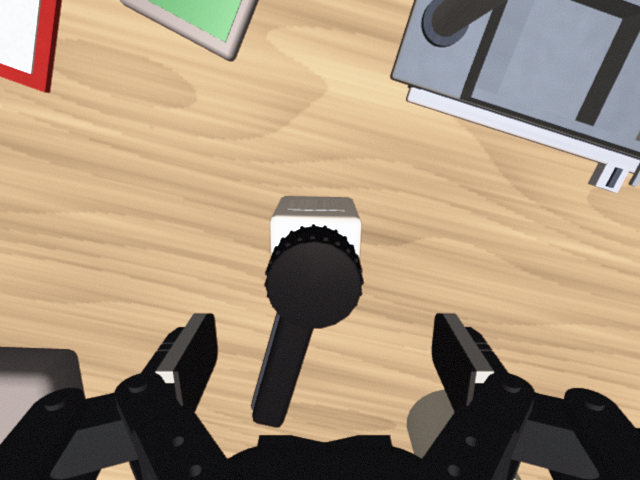

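{"api": "drive_tool", "payload": {
  "moves": [
    {"slide":[0.61,-0.14,-0.3],"rot":[-0.07,-0.18,-0.35],"gripper":1},
    {"slide":[0,0,0],"rot":[0,0,0],"gripper":1},
    {"slide":[0,0,-0.8],"rot":[0,0,0],"gripper":1},
    {"slide":[0,0,-0.8],"rot":[0,0,0],"gripper":1},
    {"slide":[0,0,-0.8],"rot":[0,0,0],"gripper":1},
    {"slide":[0,0,-0.8],"rot":[0,0,0],"gripper":1},
    {"slide":[0,0,-0.5],"rot":[0,0,0],"gripper":1},
    {"slide":[0,0,-0.3],"rot":[0,0,0],"gripper":1}
  ]
}}

```text
time: 16.75
position: [0.5829, -0.3466, 0.0822]
ee_rot: [-0.001, -0.113, 0.994, 0.001]
force: [-0.3, -0.5, 0.6]
width: 1.004
```

```bash
python3 -c "
from h import *
st()"
```

```text
t 16.75 pos [ 582.9 -346.6   82.2] phi 13.0 tilt [-0.0031  0.0025] F [-0.3 -0.5  0.6] T [ 0.01 -0.02  0.03] w 1.004 j6 -0.88
```

{"api": "drive_tool", "payload": {
  "moves": [
    {"slide":[0.21,-0.25,0],"rot":[-0.03,-0.04,0],"gripper":1},
    {"slide":[0,0,0],"rot":[0,0,0],"gripper":1},
    {"slide":[0,0,0],"rot":[0,0,0],"gripper":0},
    {"slide":[0,0,0],"rot":[0,0,0],"gripper":0},
    {"slide":[0,0,0],"rot":[0,0,0],"gripper":0},
    {"slide":[0,0,0],"rot":[0,0,0],"gripper":0},
    {"slide":[0,0,0],"rot":[0,0,0],"gripper":0}
  ],
  "squeeze": 40
}}

```text
time: 17.45
position: [0.5876, -0.352, 0.0839]
ee_rot: [0.0, -0.114, 0.994, -0.0]
force: [-0.5, 0.2, -1.9]
width: 0.638
```

```bash
python3 -c "
from h import *
st()"
```

```text
t 17.45 pos [ 587.6 -352.    83.9] phi 13.1 tilt [ 0.001  -0.0007] F [-0.5  0.2 -1.9] T [0.08 0.03 0.04] w 0.638 j6 -0.89
```

{"api": "drive_tool", "payload": {
  "moves": [
    {"slide":[0,0,0.5],"rot":[0,0,0],"gripper":0},
    {"slide":[0,0,0.9],"rot":[0,0,0],"gripper":0},
    {"slide":[0,0,0.9],"rot":[0,0,0],"gripper":0},
    {"slide":[0,0,0.9],"rot":[0,0,0],"gripper":0},
    {"slide":[0,0.4,0.8],"rot":[0,0,0],"gripper":0},
    {"slide":[-0.4,0.9,0],"rot":[0,0,-0.5],"gripper":0},
    {"slide":[-0.4,0.9,0],"rot":[0,0,-0.5],"gripper":0},
    {"slide":[-0.4,0.9,0],"rot":[0,0,-0.5],"gripper":0}
  ]
}}

```text
time: 18.25
position: [0.563, -0.29, 0.1708]
ee_rot: [0.001, -0.059, 0.998, -0.001]
force: [0.3, 0.6, -1.6]
width: 0.648
```

{"api": "drive_tool", "payload": {
  "moves": [
    {"slide":[-0.5,0.9,0],"rot":[0,0,-0.5],"gripper":0},
    {"slide":[-0.7,0.9,0],"rot":[0,0,-0.5],"gripper":0},
    {"slide":[-0.9,0.6,0],"rot":[0,0,-0.5],"gripper":0},
    {"slide":[-0.9,0,0],"rot":[0,0,-0.5],"gripper":0},
    {"slide":[-0.9,0,0],"rot":[0,0,-0.2],"gripper":0},
    {"slide":[-0.9,0,0],"rot":[0,0,0],"gripper":0},
    {"slide":[-0.9,0,0],"rot":[0,0,0],"gripper":0},
    {"slide":[0,0,0],"rot":[0,0,0],"gripper":0}
  ]
}}

```text
time: 19.05
position: [0.4441, -0.2371, 0.1769]
ee_rot: [0.003, 0.02, 1.0, -0.002]
force: [-0.2, -0.2, -1.7]
width: 0.646
```

```bash
python3 -c "
from h import *
st()"
```

```text
t 19.05 pos [ 444.1 -237.1  176.9] phi -2.3 tilt [ 0.0051 -0.0044] F [-0.2 -0.2 -1.7] T [-0.01 -0.04 -0.02] w 0.646 j6 -0.61
```

{"api": "drive_tool", "payload": {
  "moves": [
    {"slide":[-0.7,0.3,-0.2],"rot":[0.06,0.07,0.1],"gripper":0},
    {"slide":[-0.4,0.03,-0.3],"rot":[0,0,0],"gripper":0},
    {"slide":[0,0,-0.3],"rot":[0,0,0],"gripper":0},
    {"slide":[0,0,-0.2],"rot":[0,0,0],"gripper":0},
    {"slide":[0,0,0],"rot":[0,0,0],"gripper":0}
  ]
}}

```text
time: 19.55
position: [0.4236, -0.2316, 0.1576]
ee_rot: [0.002, 0.017, 1.0, -0.001]
force: [-0.1, -0.3, -1.6]
width: 0.644
```

```bash
python3 -c "
from h import *
st()
c,W=cloud('wrist');cv2.imwrite('pics/w5.png',c['frame'][:,:,::-1])
"
```

```text
t 19.55 pos [ 423.6 -231.6  157.6] phi -2.0 tilt [ 0.0035 -0.0023] F [-0.1 -0.3 -1.6] T [-0.04 -0.03  0.01] w 0.644 j6 -0.64
```

View pics/w5.png

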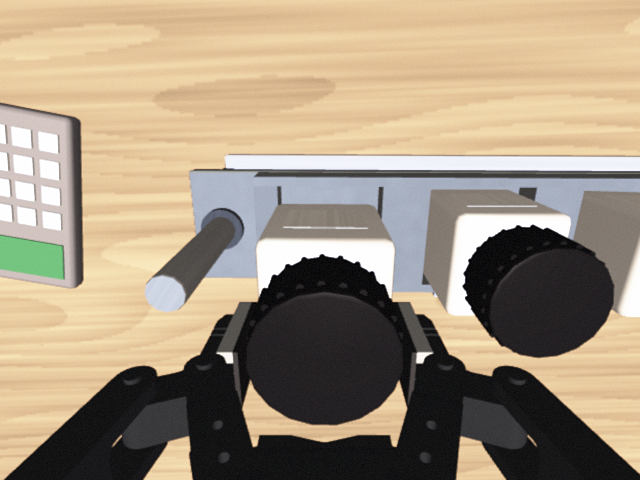

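{"api": "drive_tool", "payload": {
  "moves": [
    {"slide":[-0.05,0.05,-0.5],"rot":[0.03,0.05,0],"gripper":0},
    {"slide":[0,0,-0.5],"rot":[0,0,0],"gripper":0},
    {"slide":[0,0,-0.4],"rot":[0,0,0],"gripper":0},
    {"slide":[0,0,-0.4],"rot":[0,0,0],"gripper":0},
    {"slide":[0,0,-0.12],"rot":[0,0,0],"gripper":0},
    {"slide":[0,0,0],"rot":[0,0,0],"gripper":0}
  ]
}}

```text
time: 20.2
position: [0.424, -0.2307, 0.1175]
ee_rot: [0.001, 0.017, 1.0, -0.0]
force: [-4.1, 4.1, 12.3]
width: 0.643
```

```bash
python3 -c "
from h import *
st()"
```

```text
t 20.2 pos [ 424.  -230.7  117.5] phi -1.9 tilt [ 0.0024 -0.001 ] F [-4.1  4.1 12.3] T [0.6  0.99 0.02] w 0.643 j6 -0.63
```

{"api": "drive_tool", "payload": {
  "moves": [
    {"slide":[0,0,0],"rot":[0,0,0],"gripper":0.9},
    {"slide":[0,0,0],"rot":[0,0,0],"gripper":0.9},
    {"slide":[0,0,0],"rot":[0,0,0],"gripper":0.9},
    {"slide":[0,0,0.1],"rot":[0,0,0],"gripper":0.9},
    {"slide":[0,0,0.6],"rot":[0,0,0],"gripper":0.9},
    {"slide":[0,0,1],"rot":[0,0,0],"gripper":0.9},
    {"slide":[0,0,1],"rot":[0,0,0],"gripper":0.9},
    {"slide":[0,0,0.3],"rot":[0,0,0],"gripper":1}
  ]
}}

```text
time: 21.0
position: [0.4236, -0.2304, 0.1782]
ee_rot: [0.0, 0.017, 1.0, 0.0]
force: [0.5, -0.2, 0.3]
width: 1.001
```

{"api": "drive_tool", "payload": {
  "moves": [
    {"slide":[0,-0.6,0],"rot":[0,0,-1],"gripper":1},
    {"slide":[0,-0.6,0],"rot":[0,0,-1],"gripper":1},
    {"slide":[0,-0.6,0],"rot":[0,0,-1],"gripper":1},
    {"slide":[0,-0.6,0],"rot":[0,0,-1],"gripper":1},
    {"slide":[0,-0.6,0],"rot":[0,0,-1],"gripper":1},
    {"slide":[0,-0.6,0],"rot":[0,0,-1],"gripper":1},
    {"slide":[0,0,0],"rot":[0,0,-1],"gripper":1},
    {"slide":[0,0,0],"rot":[0,0,-1],"gripper":1}
  ]
}}

```text
time: 21.8
position: [0.4234, -0.3052, 0.1751]
ee_rot: [-0.0, 0.302, 0.953, 0.0]
force: [-0.1, 0.8, -0.5]
width: 1.002
```

{"api": "drive_tool", "payload": {
  "moves": [
    {"slide":[0,0,0],"rot":[0,0,-1],"gripper":1},
    {"slide":[0,0,0],"rot":[0,0,-1],"gripper":1},
    {"slide":[0,0,0],"rot":[0,0,-1],"gripper":1},
    {"slide":[0,0,0],"rot":[0,0,-1],"gripper":1},
    {"slide":[0,0,0],"rot":[0,0,-1],"gripper":1},
    {"slide":[0,0,0],"rot":[0,0,-1],"gripper":1},
    {"slide":[0,0,0],"rot":[0,0,-1],"gripper":1},
    {"slide":[0,0,0],"rot":[0,0,-1],"gripper":1}
  ]
}}

```text
time: 22.6
position: [0.4224, -0.3049, 0.1697]
ee_rot: [-0.002, 0.563, 0.826, 0.001]
force: [-0.2, -0.0, -0.4]
width: 0.996
```

```bash
python3 -c "
from h import *
st()
c,W=cloud('wrist');cv2.imwrite('pics/w6.png',c['frame'][:,:,::-1])
blobs(W,.135,.145,100);blobs(W,.146,.156,500)
tubs(.034)
"
```

```text
t 22.6 pos [ 422.4 -304.9  169.7] phi -68.5 tilt [-0.0026  0.0049] F [-0.2 -0.  -0.4] T [ 0.01 -0.01  0.02] w 0.996 j6 0.41
px [317. 284.] n 1221 z 0.1414 rect [ 418.6 -306.2] [19.2 19.7] ang 12.9 circ [ 418.5 -306.3] r 10.2
px [392. 143.] n 13746 z 0.1496 rect [ 423.4 -230.7] [55.2 54.9] ang 61.9 circ [ 423.4 -230.8] r 28.1
cap [430.8 -28.6] z 0.1500 body top/scene [(array([431.3, -29.7]), array([62.1, 62.1]), -3.5, 178), (array([433.1, -34.3]), array([61.6, 66.1]), -3.5, 504)]
cap [ 426.3 -130. ] z 0.1499 body top/scene [(array([ 426.5, -130.4]), array([62.2, 62.1]), -2.0, 196), (array([ 428.5, -134.4]), array([63. , 64.2]), -2.7, 511)]
cap [ 423.9 -230.2] z 0.1502 body top/scene [(array([ 424.1, -224.5]), array([73.1, 62.3]), -2.2, 238), (array([ 427.4, -234.3]), array([62.6, 60.5]), -2.9, 528)]
```

View pics/w6.png

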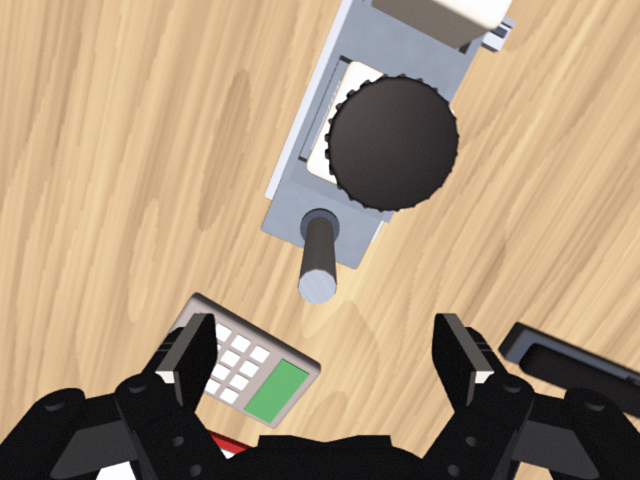

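All three tubs are seated, with cap tops at 0.150. The post top at pixel (317,284) is at (418.6,-306.3).

{"api": "drive_tool", "payload": {
  "moves": [
    {"slide":[-0.1,-0.04,0],"rot":[0,0,-1],"gripper":1},
    {"slide":[-0.1,-0.04,0],"rot":[0,0,-1],"gripper":1},
    {"slide":[0,0,0],"rot":[-0.07,-0.04,-1],"gripper":1},
    {"slide":[0,0,0],"rot":[0,0,-1],"gripper":1},
    {"slide":[0,0,0],"rot":[0,0,-1],"gripper":1},
    {"slide":[0,0,0],"rot":[0,0,-0.8],"gripper":1},
    {"slide":[0,0,0],"rot":[0,0,0],"gripper":1}
  ]
}}

```text
time: 23.45
position: [0.4181, -0.3064, 0.1681]
ee_rot: [-0.0, 0.716, 0.698, 0.0]
force: [-0.6, -0.3, -0.7]
width: 0.999
```

```bash
python3 -c "
from h import *
st()
c,W=cloud('wrist')
blobs(W,.135,.145,100)
"
```

```text
t 23.45 pos [ 418.1 -306.4  168.1] phi -91.4 tilt [0.0005 0.0009] F [-0.6 -0.3 -0.7] T [-0.02  0.01 -0.01] w 0.999 j6 0.80
px [326. 285.] n 1247 z 0.1414 rect [ 418.7 -306.1] [19.1 19.4] ang 43.2 circ [ 418.6 -306.2] r 10.2
```

{"api": "drive_tool", "payload": {
  "moves": [
    {"slide":[0,0,-0.6],"rot":[0,0,0],"gripper":1},
    {"slide":[0,0,-0.8],"rot":[0,0,0],"gripper":1},
    {"slide":[0,0,-0.8],"rot":[0,0,0],"gripper":1},
    {"slide":[0,0,-0.8],"rot":[0,0,0],"gripper":1},
    {"slide":[0,0,-0.3],"rot":[0,0,0],"gripper":0},
    {"slide":[0,0,0],"rot":[0,0,0],"gripper":0},
    {"slide":[0,0,0],"rot":[0,0,0],"gripper":0},
    {"slide":[0,0,0],"rot":[0,0,0],"gripper":0}
  ],
  "squeeze": 40
}}

```text
time: 24.3
position: [0.4187, -0.3069, 0.1011]
ee_rot: [0.001, 0.708, 0.706, 0.0]
force: [0.1, 0.8, 0.5]
width: 0.325
```

{"api": "drive_tool", "payload": {
  "moves": [
    {"slide":[0,0,0],"rot":[0,0,0],"gripper":0},
    {"slide":[0,0,0],"rot":[0,0,0],"gripper":0},
    {"slide":[0,0,0],"rot":[0,0,0],"gripper":0}
  ]
}}

```text
time: 24.6
position: [0.4189, -0.307, 0.1016]
ee_rot: [0.001, 0.708, 0.706, 0.001]
force: [1.7, -0.9, -6.1]
width: 0.22
```

```bash
python3 -c "
from h import *
st()"
```

```text
t 24.6 pos [ 418.9 -307.   101.6] phi -90.2 tilt [ 0.0026 -0.001 ] F [ 1.7 -0.9 -6.1] T [-0.14 -0.18 -0.04] w 0.220 j6 0.78
```

{"api": "drive_tool", "payload": {
  "moves": [
    {"slide":[0.01,0.3,0],"rot":[0,0,0],"gripper":0},
    {"slide":[0.02,0.5,0],"rot":[0,0,0],"gripper":0},
    {"slide":[0.02,0.5,0],"rot":[0,0,0],"gripper":0},
    {"slide":[0.02,0.5,0],"rot":[0,0,0],"gripper":0},
    {"slide":[0.02,0.5,0],"rot":[0,0,0],"gripper":0},
    {"slide":[0.02,0.5,0],"rot":[0,0,0],"gripper":0},
    {"slide":[0.02,0.5,0],"rot":[0,0,0],"gripper":0},
    {"slide":[0.02,0.5,0],"rot":[0,0,0],"gripper":0}
  ]
}}

```text
time: 25.4
position: [0.4219, -0.2282, 0.1016]
ee_rot: [0.003, 0.709, 0.705, -0.001]
force: [2.3, -3.0, -8.2]
width: 0.219
```

```bash
python3 -c "
from h import *
st()"
```

```text
t 25.4 pos [ 421.9 -228.2  101.6] phi -90.3 tilt [ 0.002 -0.005] F [ 2.3 -3.  -8.2] T [-0.31 -0.27  0.02] w 0.219 j6 0.91
```

Moved 78.8 mm; 41 mm remain.

{"api": "drive_tool", "payload": {
  "moves": [
    {"slide":[0.02,0.5,0],"rot":[0.07,0.03,0],"gripper":0},
    {"slide":[0.02,0.5,0],"rot":[0,0,0],"gripper":0},
    {"slide":[0.02,0.5,0],"rot":[0,0,0],"gripper":0},
    {"slide":[0.01,0.35,0],"rot":[0,0,0],"gripper":0},
    {"slide":[0,0,0],"rot":[0,0,0],"gripper":0}
  ]
}}

```text
time: 25.9
position: [0.4234, -0.1869, 0.1015]
ee_rot: [-0.0, 0.708, 0.706, -0.0]
force: [2.8, 1.6, -7.8]
width: 0.223
```

```bash
python3 -c "
from h import *
st()"
```

```text
t 25.9 pos [ 423.4 -186.9  101.5] phi -90.2 tilt [-0.0004 -0.0004] F [ 2.8  1.6 -7.8] T [ 0.16 -0.57 -0.06] w 0.223 j6 0.98
```

{"api": "drive_tool", "payload": {
  "moves": [
    {"slide":[0,0,0],"rot":[0,0,0],"gripper":0.8},
    {"slide":[0,0,0],"rot":[0,0,0],"gripper":0.8},
    {"slide":[0,0,0],"rot":[0,0,0],"gripper":0.9},
    {"slide":[0,0,0.5],"rot":[0,0,0],"gripper":1},
    {"slide":[0,0,1],"rot":[0,0,0],"gripper":1},
    {"slide":[0,0,1],"rot":[0,0,0],"gripper":1},
    {"slide":[0,0,1],"rot":[0,0,0],"gripper":1},
    {"slide":[0,0,0.4],"rot":[0,0,0],"gripper":1}
  ]
}}

```text
time: 26.7
position: [0.4229, -0.1878, 0.1853]
ee_rot: [0.0, 0.709, 0.705, -0.0]
force: [0.4, -0.3, -0.8]
width: 0.998
```

```bash
python3 -c "
from h import *
st()
c,W=cloud('wrist');cv2.imwrite('pics/w7.png',c['frame'][:,:,::-1])
blobs(W,.135,.145,100);blobs(W,.146,.156,500)
tubs(.034)
c,W=cloud('top');cv2.imwrite('pics/t7.png',c['frame'][:,:,::-1])
"
```

```text
t 26.7 pos [ 422.9 -187.8  185.3] phi -90.3 tilt [-0.0002 -0.0008] F [ 0.4 -0.3 -0.8] T [-0.02  0.03 -0.03] w 0.998 j6 0.98
px [326. 269.] n 1056 z 0.1414 rect [ 423.3 -185.9] [19.2 19.2] ang 44.2 circ [ 423.2 -186.1] r 10.0
px [336. 121.] n 12180 z 0.1496 rect [ 428.3 -110.6] [55.7 55. ] ang 60.2 circ [ 428.3 -110.7] r 28.1
cap [435.3  90.1] z 0.1502 body top/scene [(array([435.7,  90.5]), array([62.4, 62.1]), -3.2, 187), (array([437.2,  85.7]), array([63.2, 65.6]), -2.0, 506)]
cap [430.8  -9.8] z 0.1500 body top/scene [(array([430.8, -10.7]), array([61.6, 62.4]), -2.8, 178), (array([432.9, -15.2]), array([61.8, 65.9]), -2.3, 517)]
cap [ 428.4 -110. ] z 0.1502 body top/scene [(array([ 428.7, -109.7]), array([62.1, 62.1]), -0.5, 193), (array([ 429.5, -114.3]), array([63. , 64.8]), -1.8, 525)]
```

View pics/t7.png

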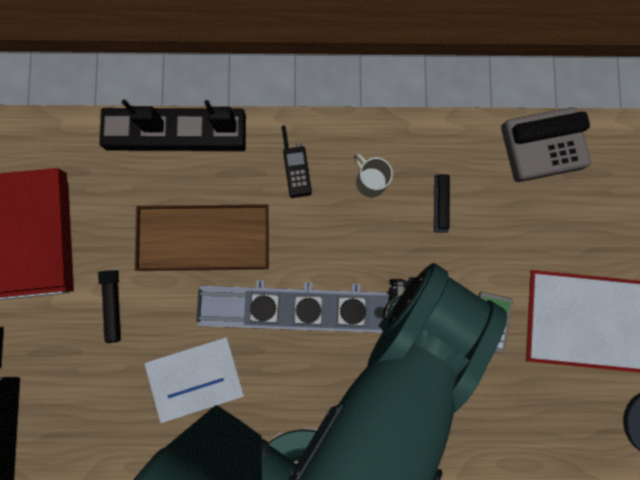

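The carrier is at the middle station: the post travelled 120.2 mm and all cap tops are at 0.150. Next is the twist on the right-hand cap.

{"api": "drive_tool", "payload": {
  "moves": [
    {"slide":[0.07,0.9,0],"rot":[0,0,0],"gripper":1},
    {"slide":[0.07,1,0],"rot":[0,0,0],"gripper":1},
    {"slide":[0.07,1,0],"rot":[0,0,0],"gripper":1},
    {"slide":[0.06,0.9,0],"rot":[0,0,0],"gripper":1},
    {"slide":[0,0,0],"rot":[0,0,0],"gripper":1}
  ]
}}

```text
time: 27.4
position: [0.4253, -0.1082, 0.1776]
ee_rot: [-0.005, 0.71, 0.705, -0.002]
force: [-0.1, -0.2, -0.5]
width: 0.998
```

```bash
python3 -c "
from h import *
st()"
```

```text
t 27.4 pos [ 425.3 -108.2  177.6] phi -90.4 tilt [-0.0098  0.0045] F [-0.1 -0.2 -0.5] T [-0.02 -0.01 -0.03] w 0.998 j6 1.14
```

{"api": "drive_tool", "payload": {
  "moves": [
    {"slide":[0.15,-0.11,-0.3],"rot":[-0.06,-0.14,0],"gripper":1},
    {"slide":[0,0,-0.7],"rot":[0,0,0],"gripper":1},
    {"slide":[0,0,-0.8],"rot":[0,0,0],"gripper":1},
    {"slide":[0,0,-0.8],"rot":[0,0,0],"gripper":1},
    {"slide":[0,0,-0.4],"rot":[0,0,0],"gripper":1},
    {"slide":[0,0,0],"rot":[0,0,0],"gripper":1}
  ]
}}

```text
time: 28.0
position: [0.4279, -0.1139, 0.1115]
ee_rot: [-0.0, 0.71, 0.704, -0.0]
force: [-0.1, -0.3, -0.2]
width: 0.999
```

```bash
python3 -c "
from h import *
st()"
```

```text
t 28.0 pos [ 427.9 -113.9  111.5] phi -90.5 tilt [-0.0005 -0.0004] F [-0.1 -0.3 -0.2] T [ 0.04 -0.   -0.01] w 0.999 j6 1.14
```

{"api": "drive_tool", "payload": {
  "moves": [
    {"slide":[0.02,0.18,0.18],"rot":[0,0,0],"gripper":1},
    {"slide":[0,0,0],"rot":[0,0,0],"gripper":0},
    {"slide":[0,0,0],"rot":[0,0,0],"gripper":0},
    {"slide":[0,0,0],"rot":[0,0,0],"gripper":0},
    {"slide":[0,0,0],"rot":[0,0,0],"gripper":0},
    {"slide":[0,0,0],"rot":[0,0,0],"gripper":0}
  ],
  "squeeze": 40
}}

```text
time: 28.6
position: [0.4291, -0.1109, 0.1171]
ee_rot: [0.001, 0.71, 0.704, 0.0]
force: [-0.3, -0.0, -2.3]
width: 0.643
```

```bash
python3 -c "
from h import *
st()"
```

```text
t 28.6 pos [ 429.1 -110.9  117.1] phi -90.5 tilt [ 0.0017 -0.0015] F [-0.3 -0.  -2.3] T [-0.01 -0.    0.04] w 0.643 j6 1.14
```

{"api": "drive_tool", "payload": {
  "moves": [
    {"slide":[0,0,0],"rot":[0,0,-0.7],"gripper":0},
    {"slide":[0,0,0],"rot":[0,0,-0.7],"gripper":0},
    {"slide":[0,0,0],"rot":[0,0,-0.7],"gripper":0},
    {"slide":[0,0,0],"rot":[0,0,-0.7],"gripper":0},
    {"slide":[0,0,0],"rot":[0,0,-0.7],"gripper":0}
  ]
}}

```text
time: 29.1
position: [0.4281, -0.1101, 0.1168]
ee_rot: [-0.0, 0.793, 0.609, -0.0]
force: [-1.0, 1.2, 0.6]
width: 0.646
```

```bash
python3 -c "
from h import *
st()"
```

```text
t 29.1 pos [ 428.1 -110.1  116.8] phi -104.9 tilt [-0.0004 -0.0002] F [-1.   1.2  0.6] T [0.25 0.22 0.12] w 0.646 j6 1.40
```

Torque is 0.12 N m after 14°, so this cap is probably loose and turning. I'll continue.

{"api": "drive_tool", "payload": {
  "moves": [
    {"slide":[0,0,0],"rot":[0,0,-0.7],"gripper":0},
    {"slide":[0,0,0],"rot":[0,0,-0.7],"gripper":0},
    {"slide":[0,0,0],"rot":[0,0,-0.7],"gripper":0},
    {"slide":[0,0,0],"rot":[0,0,-0.7],"gripper":0}
  ]
}}

```text
time: 29.5
position: [0.4276, -0.1095, 0.1168]
ee_rot: [-0.001, 0.851, 0.526, -0.0]
force: [-1.9, 0.3, 0.8]
width: 0.642
```

```bash
python3 -c "
from h import *
st()"
```

```text
t 29.5 pos [ 427.6 -109.5  116.8] phi -116.6 tilt [-0.0011  0.001 ] F [-1.9  0.3  0.8] T [0.14 0.19 0.15] w 0.642 j6 1.60
```

{"api": "drive_tool", "payload": {
  "moves": [
    {"slide":[0,0,0],"rot":[0,0,-0.7],"gripper":0},
    {"slide":[0,0,0],"rot":[0,0,-0.7],"gripper":0},
    {"slide":[0,0,0],"rot":[0,0,-0.7],"gripper":0},
    {"slide":[0,0,0],"rot":[0,0,-0.7],"gripper":0}
  ]
}}

```text
time: 29.9
position: [0.4271, -0.109, 0.1168]
ee_rot: [-0.001, 0.899, 0.437, -0.0]
force: [-1.2, 2.2, 0.6]
width: 0.646
```

```bash
python3 -c "
from h import *
st()"
```

```text
t 29.9 pos [ 427.1 -109.   116.8] phi -128.2 tilt [-0.0016  0.0021] F [-1.2  2.2  0.6] T [0.12 0.12 0.07] w 0.646 j6 1.80
```

{"api": "drive_tool", "payload": {
  "moves": [
    {"slide":[0.04,-0.04,0],"rot":[0,0,-0.7],"gripper":0},
    {"slide":[0,0,0],"rot":[0,0,-0.7],"gripper":0},
    {"slide":[0,0,0],"rot":[0,0,-0.7],"gripper":0},
    {"slide":[0,0,0],"rot":[0,0,-0.7],"gripper":0}
  ]
}}

```text
time: 30.3
position: [0.427, -0.1094, 0.1169]
ee_rot: [-0.002, 0.939, 0.344, -0.001]
force: [-1.1, -1.0, -1.8]
width: 0.641
```

```bash
python3 -c "
from h import *
st()"
```

```text
t 30.3 pos [ 427.  -109.4  116.9] phi -139.8 tilt [-0.0027  0.0026] F [-1.1 -1.  -1.8] T [-0.16  0.2   0.12] w 0.641 j6 2.00
```

{"api": "drive_tool", "payload": {
  "moves": [
    {"slide":[0,0,0],"rot":[0,0,-0.7],"gripper":0},
    {"slide":[0,0,0],"rot":[0,0,-0.7],"gripper":0},
    {"slide":[0,0,0],"rot":[0,0,-0.7],"gripper":0},
    {"slide":[0,0,0],"rot":[0,0,-0.7],"gripper":0}
  ]
}}

```text
time: 30.7
position: [0.4267, -0.1093, 0.1169]
ee_rot: [-0.002, 0.969, 0.248, -0.001]
force: [-0.1, 0.2, -1.2]
width: 0.646
```

```bash
python3 -c "
from h import *
st()"
```

```text
t 30.7 pos [ 426.7 -109.3  116.9] phi -151.3 tilt [-0.0028  0.003 ] F [-0.1  0.2 -1.2] T [ 0.05 -0.03  1.72] w 0.646 j6 2.20
```

The torque jumped to 1.72 N m after 61° of turning. This cap was loose and is now at its stop. I'll release it and turn back +61° on the way to the middle tub.

{"api": "drive_tool", "payload": {
  "moves": [
    {"slide":[0,0,0],"rot":[0,0,-0.5],"gripper":0},
    {"slide":[0,0,0],"rot":[0,0,0],"gripper":0}
  ]
}}

```text
time: 30.9
position: [0.4273, -0.109, 0.117]
ee_rot: [-0.002, 0.973, 0.231, -0.0]
force: [2.1, 0.3, -2.4]
width: 0.645
```

```bash
python3 -c "
from h import *
st()"
```

```text
t 30.9 pos [ 427.3 -109.   117. ] phi -153.2 tilt [-0.0015  0.0035] F [ 2.1  0.3 -2.4] T [ 0.19 -0.32  1.51] w 0.645 j6 2.24
```

{"api": "drive_tool", "payload": {
  "moves": [
    {"slide":[0,0,0],"rot":[0,0,0],"gripper":1},
    {"slide":[0,0,0],"rot":[0,0,0],"gripper":1},
    {"slide":[0,0,0],"rot":[0,0,0],"gripper":1},
    {"slide":[0,0,0.7],"rot":[0,0,0],"gripper":1},
    {"slide":[0,0,1],"rot":[0,0,0],"gripper":1},
    {"slide":[0,0,1],"rot":[0,0,0],"gripper":1},
    {"slide":[0,0.2,0.5],"rot":[0,0,0],"gripper":1}
  ]
}}

```text
time: 31.6
position: [0.426, -0.1051, 0.1821]
ee_rot: [-0.002, 0.973, 0.232, -0.002]
force: [0.6, -0.5, 0.2]
width: 1.002
```

{"api": "drive_tool", "payload": {
  "moves": [
    {"slide":[0,0.7,0],"rot":[0,0,1],"gripper":1},
    {"slide":[0,0.7,0],"rot":[0,0,1],"gripper":1},
    {"slide":[0,0.7,0],"rot":[0,0,1],"gripper":1},
    {"slide":[0,0.7,0],"rot":[0,0,1],"gripper":1},
    {"slide":[0,0.7,0],"rot":[0,0,1],"gripper":1},
    {"slide":[0.05,0.7,0],"rot":[0,0,1],"gripper":1},
    {"slide":[0.05,0.4,0],"rot":[0,0,1],"gripper":1},
    {"slide":[0.1,0,0],"rot":[0,0,1],"gripper":1}
  ]
}}

```text
time: 32.4
position: [0.4294, -0.0082, 0.182]
ee_rot: [-0.002, 0.866, 0.499, -0.002]
force: [-0.0, 0.3, -0.6]
width: 0.995
```

{"api": "drive_tool", "payload": {
  "moves": [
    {"slide":[0,0,0],"rot":[0,0,1],"gripper":1},
    {"slide":[0,0,0],"rot":[0,0,1],"gripper":1},
    {"slide":[0,0,0],"rot":[0,0,1],"gripper":1},
    {"slide":[0,0,0],"rot":[0,0,1],"gripper":1},
    {"slide":[0,0,0],"rot":[0,0,1],"gripper":1},
    {"slide":[0,0,0],"rot":[0,0,1],"gripper":1},
    {"slide":[0,0,0],"rot":[0,0,1],"gripper":1},
    {"slide":[0,0,0],"rot":[0,0,0],"gripper":1}
  ]
}}

```text
time: 33.2
position: [0.4281, -0.0058, 0.1797]
ee_rot: [-0.002, 0.711, 0.703, -0.003]
force: [0.1, -0.5, 0.4]
width: 1.001
```

```bash
python3 -c "
from h import *
st()
c,W=cloud('wrist')
blobs(W,.146,.156,500)
"
```

```text
t 33.2 pos [428.1  -5.8 179.7] phi -90.7 tilt [-0.0076 -0.0016] F [ 0.1 -0.5  0.4] T [-0.06  0.05 -0.01] w 1.001 j6 1.38
px [341.  75.] n 14496 z 0.1496 rect [435.8  89.8] [55.5 55.2] ang 53.9 circ [435.7  89.6] r 28.1
px [331. 291.] n 8505 z 0.1496 rect [431.  -11.1] [55.3 55.3] ang 82.1 circ [430.8 -11.3] r 28.1
px [324. 423.] n 2540 z 0.1495 rect [428.1 -94.5] [26.9 52.9] ang 77.4 circ [ 426.4 -102.3] r 26.8
```

{"api": "drive_tool", "payload": {
  "moves": [
    {"slide":[0.15,-0.24,-0.3],"rot":[0.02,-0.11,0],"gripper":1},
    {"slide":[0,0,-0.7],"rot":[0,0,0],"gripper":1},
    {"slide":[0,0,-0.8],"rot":[0,0,0],"gripper":1},
    {"slide":[0,0,-0.8],"rot":[0,0,0],"gripper":1},
    {"slide":[0,0,-0.4],"rot":[0,0,0],"gripper":1},
    {"slide":[0,0,0],"rot":[0,0,0],"gripper":1}
  ]
}}

```text
time: 33.85
position: [0.4317, -0.0119, 0.116]
ee_rot: [0.001, 0.716, 0.698, 0.001]
force: [-0.5, -0.3, -0.4]
width: 1.0
```

```bash
python3 -c "
from h import *
st()"
```

```text
t 33.85 pos [431.7 -11.9 116. ] phi -91.4 tilt [ 0.0026 -0.0001] F [-0.5 -0.3 -0.4] T [ 0.03 -0.02 -0.01] w 1.000 j6 1.38
```

{"api": "drive_tool", "payload": {
  "moves": [
    {"slide":[0,0.05,0],"rot":[0,0,0],"gripper":0},
    {"slide":[0,0,0],"rot":[0,0,0],"gripper":0},
    {"slide":[0,0,0],"rot":[0,0,0],"gripper":0},
    {"slide":[0,0,0],"rot":[0,0,0],"gripper":0},
    {"slide":[0,0,0],"rot":[0,0,0],"gripper":0}
  ],
  "squeeze": 40
}}

```text
time: 34.35
position: [0.4324, -0.011, 0.1174]
ee_rot: [0.002, 0.716, 0.698, 0.001]
force: [0.7, -1.1, -3.4]
width: 0.641
```

{"api": "drive_tool", "payload": {
  "moves": [
    {"slide":[0,0,0],"rot":[0,0,-0.7],"gripper":0},
    {"slide":[0,0,0],"rot":[0,0,-0.7],"gripper":0},
    {"slide":[0,0,0],"rot":[0,0,-0.7],"gripper":0},
    {"slide":[0,0,0],"rot":[0,0,-0.7],"gripper":0}
  ]
}}

```text
time: 34.75
position: [0.4316, -0.0103, 0.1174]
ee_rot: [0.001, 0.783, 0.623, 0.001]
force: [-1.5, 2.2, -2.6]
width: 0.644
```

```bash
python3 -c "
from h import *
st()"
```

```text
t 34.75 pos [431.6 -10.3 117.4] phi -103.0 tilt [0.003  0.0004] F [-1.5  2.2 -2.6] T [0.39 0.24 0.13] w 0.644 j6 1.58
```

{"api": "drive_tool", "payload": {
  "moves": [
    {"slide":[0,0,0],"rot":[0,0,-0.7],"gripper":0},
    {"slide":[0,0,0],"rot":[0,0,-0.7],"gripper":0}
  ]
}}

```text
time: 34.95
position: [0.4315, -0.01, 0.1174]
ee_rot: [0.001, 0.813, 0.582, 0.001]
force: [0.5, 0.1, -2.4]
width: 0.644
```

```bash
python3 -c "
from h import *
st()"
```

```text
t 34.95 pos [431.5 -10.  117.4] phi -108.8 tilt [0.003  0.0006] F [ 0.5  0.1 -2.4] T [ 0.06 -0.01  0.14] w 0.644 j6 1.69
```

Loose too, at 0.14 N m while turning.

{"api": "drive_tool", "payload": {
  "moves": [
    {"slide":[0,0,0],"rot":[0,0,-0.7],"gripper":0},
    {"slide":[0,0,0],"rot":[0,0,-0.7],"gripper":0},
    {"slide":[0,0,0],"rot":[0,0,-0.7],"gripper":0},
    {"slide":[0,0,0],"rot":[0,0,-0.7],"gripper":0}
  ]
}}

```text
time: 35.35
position: [0.4314, -0.0099, 0.1175]
ee_rot: [0.001, 0.868, 0.497, 0.001]
force: [0.2, -1.4, -2.9]
width: 0.646
```

```bash
python3 -c "
from h import *
st()"
```

```text
t 35.35 pos [431.4  -9.9 117.5] phi -120.5 tilt [0.0029 0.0001] F [ 0.2 -1.4 -2.9] T [-0.03  0.07  0.15] w 0.646 j6 1.89
```

{"api": "drive_tool", "payload": {
  "moves": [
    {"slide":[0,0,0],"rot":[0,0,-0.7],"gripper":0},
    {"slide":[0,0,0],"rot":[0,0,-0.7],"gripper":0},
    {"slide":[0,0,0],"rot":[0,0,-0.7],"gripper":0}
  ]
}}

```text
time: 35.65
position: [0.4314, -0.0099, 0.1175]
ee_rot: [0.001, 0.903, 0.429, 0.001]
force: [-0.0, -0.9, -3.0]
width: 0.644
```

```bash
python3 -c "
from h import *
st()"
```

```text
t 35.65 pos [431.4  -9.9 117.5] phi -129.2 tilt [ 0.0028 -0.0005] F [-0.  -0.9 -3. ] T [-0.05  0.05  0.1 ] w 0.644 j6 2.04
```

{"api": "drive_tool", "payload": {
  "moves": [
    {"slide":[0,0,0],"rot":[0,0,-0.7],"gripper":0},
    {"slide":[0,0,0],"rot":[0,0,-0.7],"gripper":0},
    {"slide":[0,0,0],"rot":[0,0,-0.7],"gripper":0}
  ]
}}

```text
time: 35.95
position: [0.4313, -0.01, 0.1175]
ee_rot: [0.001, 0.933, 0.359, 0.001]
force: [1.2, -0.7, -3.1]
width: 0.646
```

```bash
python3 -c "
from h import *
st()"
```

```text
t 35.95 pos [431.3 -10.  117.5] phi -137.9 tilt [ 0.0024 -0.0011] F [ 1.2 -0.7 -3.1] T [-0.11  0.08  0.14] w 0.646 j6 2.20
```

{"api": "drive_tool", "payload": {
  "moves": [
    {"slide":[0,0,0],"rot":[0,0,-0.7],"gripper":0},
    {"slide":[0,0,0],"rot":[0,0,-0.7],"gripper":0},
    {"slide":[0,0,0],"rot":[0,0,-0.7],"gripper":0}
  ]
}}

```text
time: 36.25
position: [0.4312, -0.01, 0.1175]
ee_rot: [0.001, 0.958, 0.287, 0.001]
force: [0.1, -0.2, -3.5]
width: 0.642
```

```bash
python3 -c "
from h import *
st()"
```

```text
t 36.25 pos [431.2 -10.  117.5] phi -146.7 tilt [ 0.002  -0.0016] F [ 0.1 -0.2 -3.5] T [-0.07  0.05  0.12] w 0.642 j6 2.35
```

{"api": "drive_tool", "payload": {
  "moves": [
    {"slide":[0,0,0],"rot":[0,0,-0.6],"gripper":0},
    {"slide":[0,0,0],"rot":[0,0,-0.6],"gripper":0}
  ]
}}

```text
time: 36.45
position: [0.4312, -0.01, 0.1175]
ee_rot: [0.001, 0.97, 0.245, 0.001]
force: [0.3, -0.3, -2.6]
width: 0.65
```

```bash
python3 -c "
from h import *
st()"
```

```text
t 36.45 pos [431.2 -10.  117.5] phi -151.7 tilt [ 0.0018 -0.0019] F [ 0.3 -0.3 -2.6] T [-0.07  0.04  0.14] w 0.650 j6 2.44
```

{"api": "drive_tool", "payload": {
  "moves": [
    {"slide":[0,0,0],"rot":[0,0,-0.7],"gripper":0},
    {"slide":[0,0,0],"rot":[0,0,-0.7],"gripper":0}
  ]
}}

```text
time: 36.65
position: [0.431, -0.01, 0.1174]
ee_rot: [0.001, 0.981, 0.196, 0.0]
force: [-3.8, -0.4, -2.0]
width: 0.643
```

```bash
python3 -c "
from h import *
st()"
```

```text
t 36.65 pos [431.  -10.  117.4] phi -157.4 tilt [ 0.0011 -0.0022] F [-3.8 -0.4 -2. ] T [-0.04  0.88  1.45] w 0.643 j6 2.54
```

{"api": "drive_tool", "payload": {
  "moves": [
    {"slide":[0,0,0],"rot":[0,0,-0.7],"gripper":0},
    {"slide":[0,0,0],"rot":[0,0,-0.7],"gripper":0}
  ]
}}

```text
time: 36.85
position: [0.4315, -0.0097, 0.1177]
ee_rot: [0.001, 0.989, 0.148, 0.001]
force: [2.7, -0.8, -3.6]
width: 0.643
```

```bash
python3 -c "
from h import *
st()"
```

```text
t 36.85 pos [431.5  -9.7 117.7] phi -163.0 tilt [ 0.0019 -0.0021] F [ 2.7 -0.8 -3.6] T [-0.04 -0.79  1.44] w 0.643 j6 2.63
```

The middle cap also was loose. It reached its stop after about 66° and then slipped at 1.45 N m. Next is the third tub.

{"api": "drive_tool", "payload": {
  "moves": [
    {"slide":[0,0,0],"rot":[0,0,0],"gripper":1},
    {"slide":[0,0,0],"rot":[0,0,0],"gripper":1},
    {"slide":[0,0,0],"rot":[0,0,0],"gripper":1},
    {"slide":[0,0,0.7],"rot":[0,0,0],"gripper":1},
    {"slide":[0,0,1],"rot":[0,0,0],"gripper":1},
    {"slide":[0,0,1],"rot":[0,0,0],"gripper":1},
    {"slide":[0,0.2,0.5],"rot":[0,0,0],"gripper":1}
  ]
}}

```text
time: 37.55
position: [0.4308, -0.0058, 0.1832]
ee_rot: [0.001, 0.989, 0.149, -0.0]
force: [0.7, 0.0, -0.8]
width: 0.998
```

{"api": "drive_tool", "payload": {
  "moves": [
    {"slide":[0.04,0.7,0],"rot":[0,0,1],"gripper":1},
    {"slide":[0.04,0.7,0],"rot":[0,0,1],"gripper":1},
    {"slide":[0.04,0.7,0],"rot":[0,0,1],"gripper":1},
    {"slide":[0.04,0.7,0],"rot":[0,0,1],"gripper":1},
    {"slide":[0.04,0.7,0],"rot":[0,0,1],"gripper":1},
    {"slide":[0.04,0.7,0],"rot":[0,0,1],"gripper":1},
    {"slide":[0.04,0.4,0],"rot":[0,0,1],"gripper":1},
    {"slide":[0,0,0],"rot":[0,0,1],"gripper":1}
  ]
}}

```text
time: 38.35
position: [0.4366, 0.0915, 0.1832]
ee_rot: [0.001, 0.904, 0.427, 0.001]
force: [-0.1, 0.0, 0.3]
width: 1.001
```

{"api": "drive_tool", "payload": {
  "moves": [
    {"slide":[0,0,0],"rot":[0,0,1],"gripper":1},
    {"slide":[0,0,0],"rot":[0,0,1],"gripper":1},
    {"slide":[0,0,0],"rot":[0,0,1],"gripper":1},
    {"slide":[0,0,0],"rot":[0,0,1],"gripper":1},
    {"slide":[0,0,0],"rot":[0,0,1],"gripper":1},
    {"slide":[0,0,0],"rot":[0,0,1],"gripper":1},
    {"slide":[0,0,0],"rot":[0,0,1],"gripper":1},
    {"slide":[0,0,0],"rot":[0,0,1],"gripper":1}
  ]
}}

```text
time: 39.15
position: [0.4353, 0.0939, 0.1809]
ee_rot: [-0.0, 0.742, 0.671, 0.0]
force: [-0.9, 0.3, 0.4]
width: 0.999
```

{"api": "drive_tool", "payload": {
  "moves": [
    {"slide":[0,0,0],"rot":[0,0,1],"gripper":1},
    {"slide":[0,0,0],"rot":[0,0,1],"gripper":1},
    {"slide":[0,0,0],"rot":[0,0,1],"gripper":1},
    {"slide":[0,0,0],"rot":[0,0,1],"gripper":1},
    {"slide":[0,0,0],"rot":[0,0,1],"gripper":1},
    {"slide":[0,0,0],"rot":[0,0,0],"gripper":1}
  ]
}}

```text
time: 39.75
position: [0.4343, 0.0953, 0.1792]
ee_rot: [-0.001, 0.606, 0.795, -0.0]
force: [0.0, 0.1, 0.4]
width: 1.0
```

```bash
python3 -c "
from h import *
st()
c,W=cloud('wrist')
blobs(W,.146,.156,500)
"
```

```text
t 39.75 pos [434.3  95.3 179.2] phi -74.6 tilt [-0.002   0.0007] F [0.  0.1 0.4] T [-0.   -0.    0.02] w 1.000 j6 1.33
px [325. 293.] n 8497 z 0.1496 rect [435.8  89.7] [54.9 55.5] ang 34.1 circ [435.7  89.3] r 28.2
px [267. 423.] n 3265 z 0.1495 rect [425.3   0.5] [55.3 34.7] ang 27.4 circ [429.7  -8.1] r 27.7
```

{"api": "drive_tool", "payload": {
  "moves": [
    {"slide":[0.08,-0.26,-0.3],"rot":[0,-0.03,0],"gripper":1},
    {"slide":[0,0,-0.7],"rot":[0,0,0],"gripper":1},
    {"slide":[0,0,-0.8],"rot":[0,0,0],"gripper":1},
    {"slide":[0,0,-0.8],"rot":[0,0,0],"gripper":1},
    {"slide":[0,0,-0.4],"rot":[0,0,0],"gripper":1},
    {"slide":[0,0,0],"rot":[0,0,0],"gripper":1}
  ]
}}

```text
time: 40.4
position: [0.4361, 0.0888, 0.1155]
ee_rot: [0.0, 0.611, 0.792, 0.0]
force: [0.7, 0.1, 1.0]
width: 1.004
```

```bash
python3 -c "
from h import *
st()"
```

```text
t 40.4 pos [436.1  88.8 115.5] phi -75.3 tilt [0.0009 0.0004] F [0.7 0.1 1. ] T [ 0.   -0.01  0.02] w 1.004 j6 1.33
```

{"api": "drive_tool", "payload": {
  "moves": [
    {"slide":[0,0.05,0],"rot":[0,0,0],"gripper":0},
    {"slide":[0,0,0],"rot":[0,0,0],"gripper":0},
    {"slide":[0,0,0],"rot":[0,0,0],"gripper":0},
    {"slide":[0,0,0],"rot":[0,0,0],"gripper":0},
    {"slide":[0,0,0],"rot":[0,0,0],"gripper":0}
  ],
  "squeeze": 40
}}

```text
time: 40.9
position: [0.4366, 0.0897, 0.1169]
ee_rot: [0.001, 0.611, 0.791, 0.001]
force: [0.7, -0.1, -3.7]
width: 0.645
```

{"api": "drive_tool", "payload": {
  "moves": [
    {"slide":[0,0,0],"rot":[0,0,-0.7],"gripper":0},
    {"slide":[0,0,0],"rot":[0,0,-0.7],"gripper":0},
    {"slide":[0,0,0],"rot":[0,0,-0.7],"gripper":0},
    {"slide":[0,0,0],"rot":[0,0,-0.7],"gripper":0}
  ]
}}

```text
time: 41.3
position: [0.4352, 0.0902, 0.1168]
ee_rot: [-0.0, 0.687, 0.727, 0.0]
force: [-0.9, -1.6, 0.4]
width: 0.647
```

```bash
python3 -c "
from h import *
st()"
```

```text
t 41.3 pos [435.2  90.2 116.8] phi -86.8 tilt [-0.0001  0.0008] F [-0.9 -1.6  0.4] T [-0.2   0.24  1.93] w 0.647 j6 1.53
```

{"api": "drive_tool", "payload": {
  "moves": [
    {"slide":[0,0,0],"rot":[0,0,-0.7],"gripper":0},
    {"slide":[0,0,0],"rot":[0,0,-0.7],"gripper":0}
  ]
}}

```text
time: 41.5
position: [0.4347, 0.0907, 0.1169]
ee_rot: [-0.001, 0.722, 0.692, 0.0]
force: [-2.8, 3.5, -0.3]
width: 0.646
```

```bash
python3 -c "
from h import *
st()"
```

```text
t 41.5 pos [434.7  90.7 116.9] phi -92.4 tilt [-0.0006  0.0015] F [-2.8  3.5 -0.3] T [0.89 0.37 1.67] w 0.646 j6 1.63
```

The third cap was already tight: it showed 1.93 N m within 11°. I'll release it and go back to the post.

{"api": "drive_tool", "payload": {
  "moves": [
    {"slide":[0,0,0],"rot":[0,0,0],"gripper":1},
    {"slide":[0,0,0],"rot":[0,0,0],"gripper":1},
    {"slide":[0,0,0],"rot":[0,0,0],"gripper":1},
    {"slide":[0,0,0.7],"rot":[0,0,0],"gripper":1},
    {"slide":[0,0,1],"rot":[0,0,0],"gripper":1},
    {"slide":[0,0,1],"rot":[0,0,0],"gripper":1},
    {"slide":[0,-0.5,0.5],"rot":[0,0,0],"gripper":1},
    {"slide":[-0.05,-1,0],"rot":[0,0,0],"gripper":1}
  ]
}}

```text
time: 42.3
position: [0.4343, 0.0603, 0.1837]
ee_rot: [0.0, 0.719, 0.695, 0.001]
force: [1.1, -0.1, -0.6]
width: 0.997
```

{"api": "drive_tool", "payload": {
  "moves": [
    {"slide":[-0.05,-1,0],"rot":[0,0,0],"gripper":1},
    {"slide":[-0.05,-1,0],"rot":[0,0,0],"gripper":1},
    {"slide":[-0.05,-1,0],"rot":[0,0,0],"gripper":1},
    {"slide":[-0.05,-1,0],"rot":[0,0,0],"gripper":1},
    {"slide":[-0.05,-1,0],"rot":[0,0,0],"gripper":1},
    {"slide":[-0.05,-1,0],"rot":[0,0,0],"gripper":1},
    {"slide":[-0.05,-1,0],"rot":[0,0,0],"gripper":1},
    {"slide":[-0.05,-1,0],"rot":[0,0,0],"gripper":1}
  ]
}}

```text
time: 43.1
position: [0.4245, -0.1109, 0.1827]
ee_rot: [0.001, 0.718, 0.696, 0.0]
force: [0.6, -0.3, 0.9]
width: 0.997
```

{"api": "drive_tool", "payload": {
  "moves": [
    {"slide":[-0.03,-1,0],"rot":[0,0,0],"gripper":1},
    {"slide":[0,-1,0],"rot":[0,0,0],"gripper":1},
    {"slide":[0,-1,0],"rot":[0,0,0],"gripper":1},
    {"slide":[0,-1,0],"rot":[0,0,0],"gripper":1},
    {"slide":[0,0,0],"rot":[0,0,0],"gripper":1}
  ]
}}

```text
time: 43.6
position: [0.4217, -0.1994, 0.1814]
ee_rot: [0.001, 0.718, 0.696, -0.0]
force: [-0.4, -1.2, 0.4]
width: 1.0
```

```bash
python3 -c "
from h import *
st()
c,W=cloud('wrist')
blobs(W,.135,.145,100)
tubs(.034)
"
```

```text
t 43.6 pos [ 421.7 -199.4  181.4] phi -91.8 tilt [ 0.0011 -0.0019] F [-0.4 -1.2  0.4] T [ 0.   -0.04 -0.02] w 1.000 j6 0.99
px [327. 254.] n 1134 z 0.1414 rect [ 423.3 -187.5] [19.1 19.3] ang 42.1 circ [ 423.2 -187.5] r 9.9
cap [434.2  90.3] z 0.1501 body top/scene [(array([432.7,  84.3]), array([74., 62.]), -9.5, 194), (array([435.9,  84.3]), array([61.9, 64.7]), -7.1, 490)]
cap [429.7  -9.8] z 0.1501 body top/scene [(array([430.8, -10.1]), array([61.8, 62.1]), -8.7, 183), (array([432. , -14.6]), array([64. , 65.1]), -10.2, 477)]
cap [ 427.3 -109.9] z 0.1502 body top/scene [(array([ 425.2, -116.2]), array([75.4, 61.9]), -9.7, 192), (array([ 428.6, -114. ]), array([62.9, 61.9]), -10.1, 493)]
```

{"api": "drive_tool", "payload": {
  "moves": [
    {"slide":[0.08,0.62,0],"rot":[0.03,0.02,0],"gripper":1},
    {"slide":[0,0,-0.4],"rot":[0,0,0],"gripper":1},
    {"slide":[0,0,-0.8],"rot":[0,0,0],"gripper":1},
    {"slide":[0,0,-0.8],"rot":[0,0,0],"gripper":1},
    {"slide":[0,0,-0.9],"rot":[0,0,0],"gripper":1},
    {"slide":[0,0,-0.8],"rot":[0,0,0],"gripper":1},
    {"slide":[0,0,-0.3],"rot":[0,0,0],"gripper":1},
    {"slide":[0,0,0],"rot":[0,0,0],"gripper":0}
  ],
  "squeeze": 40
}}

```text
time: 44.55
position: [0.4228, -0.1773, 0.097]
ee_rot: [-0.001, 0.715, 0.699, 0.0]
force: [1.0, -0.2, 0.3]
width: 0.854
```

{"api": "drive_tool", "payload": {
  "moves": [
    {"slide":[0,0,0],"rot":[0,0,0],"gripper":0},
    {"slide":[0,0,0],"rot":[0,0,0],"gripper":0},
    {"slide":[0,0,0],"rot":[0,0,0],"gripper":0},
    {"slide":[0,0,0],"rot":[0,0,0],"gripper":0},
    {"slide":[0,0,0],"rot":[0,0,0],"gripper":0},
    {"slide":[0,0,0],"rot":[0,0,0],"gripper":0}
  ]
}}

```text
time: 45.15
position: [0.4237, -0.1772, 0.0987]
ee_rot: [0.0, 0.714, 0.7, 0.001]
force: [1.0, -0.5, -4.1]
width: 0.218
```

```bash
python3 -c "
from h import *
st()"
```

```text
t 45.15 pos [ 423.7 -177.2   98.7] phi -91.2 tilt [0.0017 0.0003] F [ 1.  -0.5 -4.1] T [ 0.05 -0.11  0.05] w 0.218 j6 1.02
```

The grip is 9 mm off-centre on the post. I'll regrip.

{"api": "drive_tool", "payload": {
  "moves": [
    {"slide":[0,0,0],"rot":[0,0,0],"gripper":0.6},
    {"slide":[0,0,0],"rot":[0,0,0],"gripper":0.6},
    {"slide":[0,0,0],"rot":[0,0,0],"gripper":0.6},
    {"slide":[0,-0.46,0],"rot":[0,0,0],"gripper":0.6},
    {"slide":[0,0,0],"rot":[0,0,0],"gripper":0},
    {"slide":[0,0,0],"rot":[0,0,0],"gripper":0},
    {"slide":[0,0,0],"rot":[0,0,0],"gripper":0},
    {"slide":[0,0,0],"rot":[0,0,0],"gripper":0}
  ]
}}

```text
time: 45.95
position: [0.4234, -0.1878, 0.0994]
ee_rot: [0.001, 0.715, 0.7, 0.0]
force: [1.1, 0.9, -1.4]
width: 0.223
```

{"api": "drive_tool", "payload": {
  "moves": [
    {"slide":[0,0,0],"rot":[0,0,0],"gripper":0},
    {"slide":[0,0,0],"rot":[0,0,0],"gripper":0}
  ]
}}

```text
time: 46.15
position: [0.4235, -0.1878, 0.0993]
ee_rot: [0.001, 0.715, 0.699, 0.0]
force: [-0.3, 0.4, 0.4]
width: 0.223
```

```bash
python3 -c "
from h import *
st()"
```

```text
t 46.15 pos [ 423.5 -187.8   99.3] phi -91.2 tilt [ 0.0017 -0.0005] F [-0.3  0.4  0.4] T [0.   0.09 0.07] w 0.223 j6 1.00
```

{"api": "drive_tool", "payload": {
  "moves": [
    {"slide":[0.01,0.3,0],"rot":[0,0,0],"gripper":0},
    {"slide":[0.02,0.5,0],"rot":[0,0,0],"gripper":0},
    {"slide":[0.02,0.5,0],"rot":[0,0,0],"gripper":0},
    {"slide":[0.02,0.5,0],"rot":[0,0,0],"gripper":0},
    {"slide":[0.02,0.5,0],"rot":[0,0,0],"gripper":0},
    {"slide":[0.02,0.5,0],"rot":[0,0,0],"gripper":0},
    {"slide":[0.02,0.5,0],"rot":[0,0,0],"gripper":0},
    {"slide":[0.02,0.5,0],"rot":[0,0,0],"gripper":0}
  ]
}}

```text
time: 46.95
position: [0.4265, -0.1087, 0.0994]
ee_rot: [0.002, 0.715, 0.699, -0.001]
force: [0.2, -1.5, -1.1]
width: 0.224
```

```bash
python3 -c "
from h import *
st()"
```

```text
t 46.95 pos [ 426.5 -108.7   99.4] phi -91.3 tilt [ 0.001  -0.0049] F [ 0.2 -1.5 -1.1] T [-0.23 -0.1   0.08] w 0.224 j6 1.16
```

{"api": "drive_tool", "payload": {
  "moves": [
    {"slide":[0.02,0.5,0],"rot":[0.07,0.03,0],"gripper":0},
    {"slide":[0.02,0.5,0],"rot":[0,0,0],"gripper":0},
    {"slide":[0.02,0.5,0],"rot":[0,0,0],"gripper":0},
    {"slide":[0.01,0.35,0],"rot":[0,0,0],"gripper":0},
    {"slide":[0,0,0],"rot":[0,0,0],"gripper":0}
  ]
}}

```text
time: 47.45
position: [0.428, -0.0674, 0.0994]
ee_rot: [-0.0, 0.715, 0.699, -0.001]
force: [0.6, 1.2, -2.3]
width: 0.225
```

```bash
python3 -c "
from h import *
st()"
```

```text
t 47.45 pos [428.  -67.4  99.4] phi -91.3 tilt [-0.0014 -0.0006] F [ 0.6  1.2 -2.3] T [ 0.2  -0.36 -0.05] w 0.225 j6 1.25
```

Release, rise and verify with the cameras.

{"api": "drive_tool", "payload": {
  "moves": [
    {"slide":[0,0,0],"rot":[0,0,0],"gripper":0.8},
    {"slide":[0,0,0],"rot":[0,0,0],"gripper":0.8},
    {"slide":[0,0,0],"rot":[0,0,0],"gripper":0.9},
    {"slide":[0,0,0.5],"rot":[0,0,0],"gripper":1},
    {"slide":[0,0,1],"rot":[0,0,0],"gripper":1},
    {"slide":[0,0,1],"rot":[0,0,0],"gripper":1},
    {"slide":[0,0,1],"rot":[0,0,0],"gripper":1},
    {"slide":[0,0,1],"rot":[0,0,0],"gripper":1}
  ]
}}

```text
time: 48.25
position: [0.4261, -0.0676, 0.1934]
ee_rot: [-0.002, 0.715, 0.699, -0.001]
force: [1.1, -0.3, -0.4]
width: 0.995
```

```bash
python3 -c "
from h import *
st()
c,W=cloud('wrist')
blobs(W,.135,.145,100)
tubs(.034)
c,W=cloud('top');cv2.imwrite('pics/t8.png',c['frame'][:,:,::-1])
blobs(W,.056,.0645,1000,xr=(.45,.75),yr=(.05,.45))
"
```

```text
t 48.25 pos [426.1 -67.6 193.4] phi -91.4 tilt [-0.0052  0.0016] F [ 1.1 -0.3 -0.4] T [ 0.05 -0.   -0.01] w 0.995 j6 1.25
px [328. 265.] n 985 z 0.1414 rect [427.8 -67.1] [19.2 19.4] ang 42.3 circ [427.9 -67.2] r 10.0
cap [438.7 209.8] z 0.1499 body top/scene [(array([439. , 214.2]), array([70.9, 62.4]), -9.0, 234), (array([440.1, 204.8]), array([63.8, 67. ]), -10.2, 486)]
cap [435.2 110.2] z 0.1499 body top/scene [(array([435.3, 110.3]), array([62.3, 62.4]), -9.1, 192), (array([436.7, 106.1]), array([63.9, 63.8]), -9.6, 496)]
cap [430.8  12.5] z 0.1499 body top/scene [(array([431.4,  13.6]), array([55.4, 62.2]), -9.5, 121), (array([432.7,   6.3]), array([63.1, 65.7]), -9.6, 489)]
px [201. 237.] n 6806 z 0.0601 rect [604.3 245.1] [144.  304.6] ang 0.8 circ [604.2 244.5] r 165.6
```

View pics/t8.png

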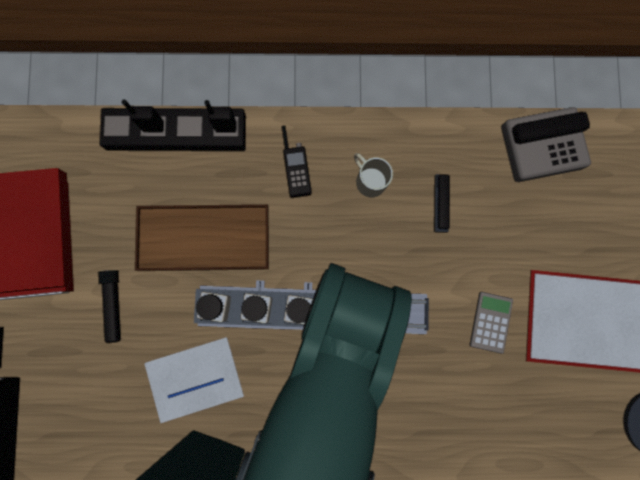

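The carrier is at the left detent: the post travelled 239.5 mm, the tubs are seated, and the caps are at pixels (210,306), (255,307) and (300,308). The shelf board is centred at (604,245) and empty. I'll move the left tub first.

{"api": "drive_tool", "payload": {
  "moves": [
    {"slide":[0.05,0.7,0],"rot":[0,-0.07,0],"gripper":1},
    {"slide":[0.05,1,0],"rot":[0,0,0],"gripper":1},
    {"slide":[0.05,1,0],"rot":[0,0,0],"gripper":1},
    {"slide":[0.05,1,0],"rot":[0,0,0],"gripper":1},
    {"slide":[0.05,1,0],"rot":[0,0,0],"gripper":1},
    {"slide":[0.05,1,0],"rot":[0,0,0],"gripper":1},
    {"slide":[0.05,1,0],"rot":[0,0,0],"gripper":1},
    {"slide":[0.05,1,0],"rot":[0,0,0],"gripper":1}
  ]
}}

```text
time: 49.25
position: [0.4308, 0.0899, 0.1873]
ee_rot: [-0.004, 0.717, 0.697, -0.002]
force: [0.5, 0.1, 0.4]
width: 1.004
```

{"api": "drive_tool", "payload": {
  "moves": [
    {"slide":[0.1,1,0],"rot":[0,0,0],"gripper":1},
    {"slide":[0.1,1,0],"rot":[0,0,0],"gripper":1},
    {"slide":[0.1,1,0],"rot":[0,0,0],"gripper":1},
    {"slide":[0.1,1,0],"rot":[0,0,0],"gripper":1},
    {"slide":[0.1,1,0],"rot":[0,0,0],"gripper":1},
    {"slide":[0,0.5,0],"rot":[0,0,0],"gripper":1},
    {"slide":[0,0,0],"rot":[0,0,0],"gripper":1}
  ]
}}

```text
time: 49.95
position: [0.4376, 0.2053, 0.1824]
ee_rot: [-0.007, 0.717, 0.697, -0.006]
force: [0.2, -0.4, 0.2]
width: 1.002
```

```bash
python3 -c "
from h import *
st()
c,W=cloud('wrist')
blobs(W,.146,.156,500)
"
```

```text
t 49.95 pos [437.6 205.3 182.4] phi -91.6 tilt [-0.0183  0.0007] F [ 0.2 -0.4  0.2] T [-0.06 -0.03  0.03] w 1.002 j6 1.87
px [328. 269.] n 8721 z 0.1496 rect [438.4 210.8] [55.2 55.3] ang 75.3 circ [438.3 210.5] r 28.2
px [326. 415.] n 3953 z 0.1495 rect [433.8 120. ] [55.4 37.9] ang 10.9 circ [435.3 111.3] r 27.9
```

{"api": "drive_tool", "payload": {
  "moves": [
    {"slide":[0.05,0.22,-0.2],"rot":[0,-0.26,0],"gripper":1},
    {"slide":[0,0,-0.3],"rot":[0,0,0],"gripper":1},
    {"slide":[0,0,-0.6],"rot":[0,0,0],"gripper":1},
    {"slide":[0,0,-0.8],"rot":[0,0,0],"gripper":1},
    {"slide":[0,0,-0.8],"rot":[0,0,0],"gripper":1},
    {"slide":[0,0,-0.5],"rot":[0,0,0],"gripper":1},
    {"slide":[0,0,0],"rot":[0,0,0],"gripper":1}
  ]
}}

```text
time: 50.7
position: [0.4378, 0.2036, 0.115]
ee_rot: [-0.001, 0.718, 0.696, -0.001]
force: [-0.7, 0.2, -0.1]
width: 0.997
```

```bash
python3 -c "
from h import *
st()"
```

```text
t 50.7 pos [437.8 203.6 115. ] phi -91.9 tilt [-0.0027 -0.001 ] F [-0.7  0.2 -0.1] T [-0.06 -0.03 -0.04] w 0.997 j6 1.87
```

{"api": "drive_tool", "payload": {
  "moves": [
    {"slide":[0.03,0.33,0],"rot":[0,0,0],"gripper":1},
    {"slide":[0,0,0],"rot":[0,0,0],"gripper":1},
    {"slide":[0,0,0],"rot":[0,0,0],"gripper":0},
    {"slide":[0,0,0],"rot":[0,0,0],"gripper":0},
    {"slide":[0,0,0],"rot":[0,0,0],"gripper":0},
    {"slide":[0,0,0],"rot":[0,0,0],"gripper":0},
    {"slide":[0,0,0],"rot":[0,0,0],"gripper":0}
  ],
  "squeeze": 40
}}

```text
time: 51.4
position: [0.4392, 0.2106, 0.117]
ee_rot: [-0.0, 0.718, 0.696, -0.001]
force: [0.6, -0.6, -2.3]
width: 0.64
```

```bash
python3 -c "
from h import *
st()"
```

```text
t 51.4 pos [439.2 210.6 117. ] phi -91.9 tilt [-0.0009 -0.0006] F [ 0.6 -0.6 -2.3] T [-0.03 -0.16  0.02] w 0.640 j6 1.88
```

{"api": "drive_tool", "payload": {
  "moves": [
    {"slide":[0,0,0.4],"rot":[0,0,0],"gripper":0},
    {"slide":[0,0,0.8],"rot":[0,0,0],"gripper":0},
    {"slide":[0,0,0.9],"rot":[0,0,0],"gripper":0},
    {"slide":[0,0,0.9],"rot":[0,0,0],"gripper":0},
    {"slide":[0,0,0.5],"rot":[0,0,0],"gripper":0},
    {"slide":[0.4,0.3,0],"rot":[0,0,0],"gripper":0},
    {"slide":[0.8,0.6,0],"rot":[0,0,0],"gripper":0},
    {"slide":[0.8,0.6,0],"rot":[0,0,0],"gripper":0}
  ]
}}

```text
time: 52.2
position: [0.4793, 0.2409, 0.1908]
ee_rot: [-0.0, 0.719, 0.695, -0.001]
force: [0.5, -0.3, -4.1]
width: 0.645
```

{"api": "drive_tool", "payload": {
  "moves": [
    {"slide":[0.8,0.65,0.1],"rot":[0,0,0],"gripper":0},
    {"slide":[0.8,0.65,0.1],"rot":[0,0,0],"gripper":0},
    {"slide":[0.8,0.65,0.1],"rot":[0,0,0],"gripper":0},
    {"slide":[0.8,0.65,0.1],"rot":[0,0,0],"gripper":0},
    {"slide":[0.8,0.65,0.1],"rot":[0,0,0],"gripper":0},
    {"slide":[0.8,0.65,0.1],"rot":[0,0,0],"gripper":0},
    {"slide":[0.7,0.6,0.1],"rot":[0,0,0],"gripper":0},
    {"slide":[0,0,0],"rot":[0,0,0],"gripper":0}
  ]
}}

```text
time: 53.0
position: [0.5968, 0.3387, 0.1951]
ee_rot: [-0.002, 0.719, 0.695, -0.005]
force: [0.8, 0.3, -3.7]
width: 0.644
```

```bash
python3 -c "
from h import *
st()"
```

```text
t 53.0 pos [596.8 338.7 195.1] phi -91.9 tilt [-0.0097 -0.0034] F [ 0.8  0.3 -3.7] T [ 0.1  -0.21 -0.04] w 0.644 j6 2.00
```

{"api": "drive_tool", "payload": {
  "moves": [
    {"slide":[0.37,-0.05,-0.3],"rot":[0.05,-0.14,0],"gripper":0},
    {"slide":[0,0,-0.5],"rot":[0,0,0],"gripper":0},
    {"slide":[0,0,-0.6],"rot":[0,0,0],"gripper":0},
    {"slide":[0,0,-0.6],"rot":[0,0,0],"gripper":0},
    {"slide":[0,0,-0.3],"rot":[0,0,0],"gripper":0},
    {"slide":[0,0,-0.1],"rot":[0,0,0],"gripper":0},
    {"slide":[0,0,0],"rot":[0,0,0],"gripper":0}
  ]
}}

```text
time: 53.7
position: [0.6031, 0.3364, 0.1435]
ee_rot: [-0.0, 0.719, 0.695, 0.001]
force: [0.7, 0.6, -3.3]
width: 0.642
```

```bash
python3 -c "
from h import *
st()"
```

```text
t 53.7 pos [603.1 336.4 143.5] phi -92.0 tilt [0.0011 0.0012] F [ 0.7  0.6 -3.3] T [-0.05 -0.01 -0.03] w 0.642 j6 2.00
```

Still hanging. I'll ease down 1–2 mm, then release.

{"api": "drive_tool", "payload": {
  "moves": [
    {"slide":[0,0,-0.06],"rot":[0,0,0],"gripper":0},
    {"slide":[0,0,-0.04],"rot":[0,0,0],"gripper":0},
    {"slide":[0,0,0],"rot":[0,0,0],"gripper":0}
  ]
}}

```text
time: 54.0
position: [0.6028, 0.3364, 0.143]
ee_rot: [0.0, 0.719, 0.695, 0.002]
force: [-0.2, -0.4, -2.8]
width: 0.645
```

```bash
python3 -c "
from h import *
st()"
```

```text
t 54.0 pos [602.8 336.4 143. ] phi -92.0 tilt [0.0036 0.003 ] F [-0.2 -0.4 -2.8] T [-0.12 -0.13  0.01] w 0.645 j6 2.00
```

{"api": "drive_tool", "payload": {
  "moves": [
    {"slide":[0,0,-0.1],"rot":[-0.04,0.05,0],"gripper":0},
    {"slide":[0,0,0],"rot":[0,0,0],"gripper":0}
  ]
}}

```text
time: 54.2
position: [0.6031, 0.3365, 0.1431]
ee_rot: [0.0, 0.719, 0.695, 0.001]
force: [0.4, -0.0, -4.0]
width: 0.644
```

```bash
python3 -c "
from h import *
st()"
```

```text
t 54.2 pos [603.1 336.5 143.1] phi -92.0 tilt [0.0027 0.0015] F [ 0.4 -0.  -4. ] T [-0.09  0.04 -0.06] w 0.644 j6 2.00
```

{"api": "drive_tool", "payload": {
  "moves": [
    {"slide":[0,0,-0.2],"rot":[0,0,0],"gripper":0},
    {"slide":[0,0,-0.1],"rot":[0,0,0],"gripper":0}
  ]
}}

```text
time: 54.4
position: [0.6033, 0.3368, 0.1428]
ee_rot: [0.001, 0.719, 0.695, 0.004]
force: [-9.4, -4.4, 21.2]
width: 0.646
```

```bash
python3 -c "
from h import *
st()"
```

```text
t 54.4 pos [603.3 336.8 142.8] phi -92.0 tilt [0.0082 0.0041] F [-9.4 -4.4 21.2] T [-0.92  2.21  0.07] w 0.646 j6 2.00
```

Contact, 21 N. Release and rise.

{"api": "drive_tool", "payload": {
  "moves": [
    {"slide":[0,0,0.03],"rot":[0,0,0],"gripper":0.95},
    {"slide":[0,0,0],"rot":[0,0,0],"gripper":0.95},
    {"slide":[0,0,0],"rot":[0,0,0],"gripper":1},
    {"slide":[0,0,0.3],"rot":[0,0,0],"gripper":1},
    {"slide":[0,0,0.8],"rot":[0,0,0],"gripper":1},
    {"slide":[0,0,1],"rot":[0,0,0],"gripper":1},
    {"slide":[0,0,0.7],"rot":[0,0,0],"gripper":1}
  ]
}}

```text
time: 55.1
position: [0.6022, 0.3359, 0.1984]
ee_rot: [0.001, 0.719, 0.695, 0.002]
force: [0.1, -0.1, 0.2]
width: 0.998
```

```bash
python3 -c "
from h import *
st()
c,W=cloud('wrist')
blobs(W,.17,.182,500); print(); tubs(.034); tubs(.06)
"
```

```text
t 55.1 pos [602.2 335.9 198.4] phi -92.0 tilt [0.0036 0.0019] F [ 0.1 -0.1  0.2] T [ 0.03 -0.05 -0.05] w 0.998 j6 2.00
px [326. 285.] n 9699 z 0.1756 rect [602.4 337.6] [58.  56.5] ang 25.3 circ [602.8 336.7] r 29.5

cap [435.3 110. ] z 0.1499 body top/scene [(array([435.3, 110.2]), array([62. , 62.1]), -8.9, 196), (array([437.9, 105.8]), array([63.4, 64.6]), -7.9, 489)]
cap [429.6  10.2] z 0.1500 body top/scene [(array([430.8,  10.5]), array([61.7, 62.3]), -9.3, 184), (array([433.2,   6.4]), array([63.3, 64.4]), -10.2, 485)]
cap [602.4 330.4] z 0.1760 body top/scene [(array([601.5, 333.5]), array([57.5, 62.5]), -9.9, 306), (array([602.3, 330.3]), array([64.5, 65.5]), -7.9, 593)]
```

{"api": "drive_tool", "payload": {
  "moves": [
    {"slide":[-0.4,-0.5,0],"rot":[0,0.05,0],"gripper":1},
    {"slide":[-0.72,-1,0],"rot":[0,0,0],"gripper":1},
    {"slide":[-0.72,-1,0],"rot":[0,0,0],"gripper":1},
    {"slide":[-0.72,-1,0],"rot":[0,0,0],"gripper":1},
    {"slide":[-0.72,-1,0],"rot":[0,0,0],"gripper":1},
    {"slide":[-0.72,-1,0],"rot":[0,0,0],"gripper":1},
    {"slide":[-0.72,-1,0],"rot":[0,0,0],"gripper":1},
    {"slide":[-0.72,-1,0],"rot":[0,0,0],"gripper":1}
  ]
}}

```text
time: 56.15
position: [0.4862, 0.1816, 0.1865]
ee_rot: [-0.004, 0.718, 0.696, -0.005]
force: [0.1, 0.1, 0.4]
width: 1.003
```

{"api": "drive_tool", "payload": {
  "moves": [
    {"slide":[-0.72,-1,0],"rot":[0,0,0],"gripper":1},
    {"slide":[-0.72,-1,0],"rot":[0,0,0],"gripper":1},
    {"slide":[-0.6,-0.9,0],"rot":[0,0,0],"gripper":1},
    {"slide":[0,0,0],"rot":[0,0,0],"gripper":1}
  ]
}}

```text
time: 56.55
position: [0.4397, 0.1196, 0.1833]
ee_rot: [-0.005, 0.719, 0.695, -0.007]
force: [-0.3, 0.7, -1.1]
width: 0.997
```

```bash
python3 -c "
from h import *
st()
c,W=cloud('wrist')
blobs(W,.146,.156,500)
"
```

```text
t 56.55 pos [439.7 119.6 183.3] phi -91.9 tilt [-0.0179 -0.003 ] F [-0.3  0.7 -1.1] T [ 0.02 -0.02  0.01] w 0.997 j6 1.69
px [319. 294.] n 8048 z 0.1496 rect [435.4 110.7] [55.2 55.1] ang 21.5 circ [435.8 110.6] r 28.3
px [318. 424.] n 2217 z 0.1495 rect [432.3  26.6] [24.8 52.4] ang 79.6 circ [430.8  18.6] r 26.5
```

{"api": "drive_tool", "payload": {
  "moves": [
    {"slide":[-0.2,-0.42,-0.2],"rot":[0.04,-0.26,0],"gripper":1},
    {"slide":[0,0,-0.3],"rot":[0,0,0],"gripper":1},
    {"slide":[0,0,-0.6],"rot":[0,0,0],"gripper":1},
    {"slide":[0,0,-0.8],"rot":[0,0,0],"gripper":1},
    {"slide":[0,0,-0.8],"rot":[0,0,0],"gripper":1},
    {"slide":[0,0,-0.5],"rot":[0,0,0],"gripper":1},
    {"slide":[0,0,0],"rot":[0,0,0],"gripper":1}
  ]
}}

```text
time: 57.3
position: [0.4384, 0.1153, 0.1139]
ee_rot: [-0.001, 0.718, 0.696, -0.0]
force: [0.4, -0.0, 0.8]
width: 1.002
```

```bash
python3 -c "
from h import *
st()"
```

```text
t 57.3 pos [438.4 115.3 113.9] phi -91.8 tilt [-0.002   0.0011] F [ 0.4 -0.   0.8] T [-0.02  0.01  0.02] w 1.002 j6 1.68
```

{"api": "drive_tool", "payload": {
  "moves": [
    {"slide":[-0.13,-0.24,0.06],"rot":[0,0,0],"gripper":1},
    {"slide":[0,0,0],"rot":[0,0,0],"gripper":1},
    {"slide":[0,0,0],"rot":[0,0,0],"gripper":0},
    {"slide":[0,0,0],"rot":[0,0,0],"gripper":0},
    {"slide":[0,0,0],"rot":[0,0,0],"gripper":0},
    {"slide":[0,0,0],"rot":[0,0,0],"gripper":0},
    {"slide":[0,0,0],"rot":[0,0,0],"gripper":0}
  ],
  "squeeze": 40
}}

```text
time: 58.0
position: [0.4365, 0.1106, 0.1169]
ee_rot: [-0.001, 0.718, 0.696, 0.0]
force: [-0.5, -0.2, -2.9]
width: 0.642
```

```bash
python3 -c "
from h import *
st()"
```

```text
t 58.0 pos [436.5 110.6 116.9] phi -91.8 tilt [-0.0006  0.0014] F [-0.5 -0.2 -2.9] T [-0.01  0.    0.05] w 0.642 j6 1.67
```

{"api": "drive_tool", "payload": {
  "moves": [
    {"slide":[0,0,0.4],"rot":[0,0,0],"gripper":0},
    {"slide":[0,0,0.8],"rot":[0,0,0],"gripper":0},
    {"slide":[0,0,0.9],"rot":[0,0,0],"gripper":0},
    {"slide":[0,0,0.9],"rot":[0,0,0],"gripper":0},
    {"slide":[0,0,0.7],"rot":[0,0,0],"gripper":0},
    {"slide":[0.4,0.3,0],"rot":[0,0,0],"gripper":0},
    {"slide":[0.8,0.6,0],"rot":[0,0,0],"gripper":0},
    {"slide":[0.8,0.6,0],"rot":[0,0,0],"gripper":0}
  ]
}}

```text
time: 58.8
position: [0.4768, 0.1413, 0.196]
ee_rot: [-0.0, 0.719, 0.695, 0.0]
force: [-0.4, -0.9, -1.7]
width: 0.646
```

{"api": "drive_tool", "payload": {
  "moves": [
    {"slide":[0.8,0.65,0.1],"rot":[0,0,0],"gripper":0},
    {"slide":[0.8,0.65,0.1],"rot":[0,0,0],"gripper":0},
    {"slide":[0.8,0.65,0.1],"rot":[0,0,0],"gripper":0},
    {"slide":[0.8,0.65,0.1],"rot":[0,0,0],"gripper":0},
    {"slide":[0.8,0.65,0.1],"rot":[0,0,0],"gripper":0},
    {"slide":[0.8,0.65,0.1],"rot":[0,0,0],"gripper":0},
    {"slide":[0.8,0.6,0.1],"rot":[0,0,0],"gripper":0},
    {"slide":[0,0,0],"rot":[0,0,0],"gripper":0}
  ]
}}

```text
time: 59.6
position: [0.5969, 0.2403, 0.203]
ee_rot: [-0.002, 0.719, 0.695, -0.001]
force: [-1.7, -0.4, -3.9]
width: 0.639
```

```bash
python3 -c "
from h import *
st()"
```

```text
t 59.6 pos [596.9 240.3 203. ] phi -91.9 tilt [-0.0049  0.0008] F [-1.7 -0.4 -3.9] T [ 0.06 -0.01 -0.01] w 0.639 j6 1.86
```

{"api": "drive_tool", "payload": {
  "moves": [
    {"slide":[0.36,0.2,-0.3],"rot":[0,-0.07,0],"gripper":0},
    {"slide":[0,0,-0.6],"rot":[0,0,0],"gripper":0},
    {"slide":[0,0,-0.7],"rot":[0,0,0],"gripper":0},
    {"slide":[0,0,-0.7],"rot":[0,0,0],"gripper":0},
    {"slide":[0,0,-0.4],"rot":[0,0,0],"gripper":0},
    {"slide":[0,0,-0.15],"rot":[0,0,0],"gripper":0},
    {"slide":[0,0,0],"rot":[0,0,0],"gripper":0}
  ]
}}

```text
time: 60.3
position: [0.6047, 0.2454, 0.1432]
ee_rot: [0.0, 0.719, 0.695, 0.001]
force: [-0.3, 0.3, -2.3]
width: 0.646
```

```bash
python3 -c "
from h import *
st()"
```

```text
t 60.3 pos [604.7 245.4 143.2] phi -91.9 tilt [0.0028 0.0013] F [-0.3  0.3 -2.3] T [-0.03 -0.   -0.03] w 0.646 j6 1.86
```

{"api": "drive_tool", "payload": {
  "moves": [
    {"slide":[0,0,-0.2],"rot":[0,0.04,0],"gripper":0},
    {"slide":[0,0,-0.1],"rot":[0,0,0],"gripper":0}
  ]
}}

```text
time: 60.5
position: [0.6051, 0.2457, 0.1426]
ee_rot: [0.001, 0.719, 0.695, 0.003]
force: [-11.6, -4.1, 21.1]
width: 0.646
```

```bash
python3 -c "
from h import *
st()"
```

```text
t 60.5 pos [605.1 245.7 142.6] phi -91.9 tilt [0.0059 0.0032] F [-11.6  -4.1  21.1] T [-0.74  2.19  0.  ] w 0.646 j6 1.86
```

Contact. Release, rise, and go to the last tub at about (430,10.5).

{"api": "drive_tool", "payload": {
  "moves": [
    {"slide":[0,0,0.03],"rot":[0,0,0],"gripper":0.95},
    {"slide":[0,0,0],"rot":[0,0,0],"gripper":0.95},
    {"slide":[0,0,0],"rot":[0,0,0],"gripper":1},
    {"slide":[0,0,0.3],"rot":[0,0,0],"gripper":1},
    {"slide":[0,0,0.8],"rot":[0,0,0],"gripper":1},
    {"slide":[0,0,1],"rot":[0,0,0],"gripper":1},
    {"slide":[0,0,0.7],"rot":[0,0,0],"gripper":1}
  ]
}}

```text
time: 61.2
position: [0.6046, 0.2454, 0.1999]
ee_rot: [0.0, 0.719, 0.695, 0.002]
force: [-0.2, 0.2, -0.4]
width: 1.001
```

```bash
python3 -c "
from h import *
st()
c,W=cloud('wrist')
blobs(W,.17,.182,500)
"
```

```text
t 61.2 pos [604.6 245.4 199.9] phi -91.9 tilt [0.0038 0.0026] F [-0.2  0.2 -0.4] T [0.02 0.01 0.04] w 1.001 j6 1.86
px [313.  86.] n 15310 z 0.1756 rect [602.9 336.6] [57.9 57.8] ang 86.0 circ [602.9 336.6] r 29.4
px [324. 286.] n 9479 z 0.1755 rect [604.  246.1] [56.8 56.5] ang 39.9 circ [604.  245.3] r 29.4
```

{"api": "drive_tool", "payload": {
  "moves": [
    {"slide":[-0.4,-0.5,0],"rot":[0,0.03,0],"gripper":1},
    {"slide":[-0.72,-1,0],"rot":[0,0,0],"gripper":1},
    {"slide":[-0.72,-1,0],"rot":[0,0,0],"gripper":1},
    {"slide":[-0.72,-1,0],"rot":[0,0,0],"gripper":1},
    {"slide":[-0.72,-1,0],"rot":[0,0,0],"gripper":1},
    {"slide":[-0.72,-1,0],"rot":[0,0,0],"gripper":1},
    {"slide":[-0.72,-1,0],"rot":[0,0,0],"gripper":1},
    {"slide":[-0.72,-1,0],"rot":[0,0,0],"gripper":1}
  ]
}}

```text
time: 62.05
position: [0.4877, 0.0891, 0.1962]
ee_rot: [-0.001, 0.718, 0.696, 0.0]
force: [0.5, -0.4, -0.4]
width: 1.003
```

{"api": "drive_tool", "payload": {
  "moves": [
    {"slide":[-0.75,-1,0],"rot":[0,0,0],"gripper":1},
    {"slide":[-0.75,-1,0],"rot":[0,0,0],"gripper":1},
    {"slide":[-0.75,-1,0],"rot":[0,0,0],"gripper":1},
    {"slide":[-0.1,-0.5,0],"rot":[0,0,0],"gripper":1},
    {"slide":[0,0,0],"rot":[0,0,0],"gripper":1}
  ]
}}

```text
time: 62.55
position: [0.4327, 0.0141, 0.1932]
ee_rot: [-0.003, 0.719, 0.695, -0.001]
force: [0.4, -0.2, 0.5]
width: 1.0
```

```bash
python3 -c "
from h import *
st()
c,W=cloud('wrist')
blobs(W,.146,.156,500)
"
```

```text
t 62.55 pos [432.7  14.1 193.2] phi -92.0 tilt [-0.0053  0.0022] F [ 0.4 -0.2  0.5] T [-0.01 -0.    0.03] w 1.000 j6 1.45
px [322. 277.] n 7603 z 0.1496 rect [430.9  10.6] [55.3 55.3] ang 41.4 circ [430.8  10.4] r 28.2
```

{"api": "drive_tool", "payload": {
  "moves": [
    {"slide":[-0.09,-0.18,-0.3],"rot":[-0.03,-0.07,0],"gripper":1},
    {"slide":[0,0,-0.5],"rot":[0,0,0],"gripper":1},
    {"slide":[0,0,-0.8],"rot":[0,0,0],"gripper":1},
    {"slide":[0,0,-0.8],"rot":[0,0,0],"gripper":1},
    {"slide":[0,0,-0.8],"rot":[0,0,0],"gripper":1},
    {"slide":[0,0,-0.45],"rot":[0,0,0],"gripper":1},
    {"slide":[0,0,0],"rot":[0,0,0],"gripper":1}
  ]
}}

```text
time: 63.3
position: [0.432, 0.0139, 0.1131]
ee_rot: [-0.001, 0.718, 0.696, -0.0]
force: [-0.1, 0.4, 0.7]
width: 0.997
```

```bash
python3 -c "
from h import *
st()"
```

```text
t 63.3 pos [432.   13.9 113.1] phi -91.7 tilt [-0.0016  0.0011] F [-0.1  0.4  0.7] T [ 0.06 -0.02 -0.01] w 0.997 j6 1.44
```

{"api": "drive_tool", "payload": {
  "moves": [
    {"slide":[-0.06,-0.18,0.15],"rot":[0,0,0],"gripper":1},
    {"slide":[0,0,0],"rot":[0,0,0],"gripper":1},
    {"slide":[0,0,0],"rot":[0,0,0],"gripper":0},
    {"slide":[0,0,0],"rot":[0,0,0],"gripper":0},
    {"slide":[0,0,0],"rot":[0,0,0],"gripper":0},
    {"slide":[0,0,0],"rot":[0,0,0],"gripper":0},
    {"slide":[0,0,0],"rot":[0,0,0],"gripper":0}
  ],
  "squeeze": 40
}}

```text
time: 64.0
position: [0.4317, 0.0102, 0.118]
ee_rot: [0.0, 0.717, 0.697, 0.001]
force: [-0.1, 0.1, -2.1]
width: 0.646
```

```bash
python3 -c "
from h import *
st()"
```

```text
t 64.0 pos [431.7  10.2 118. ] phi -91.7 tilt [0.0008 0.0007] F [-0.1  0.1 -2.1] T [ 0.01 -0.03 -0.04] w 0.646 j6 1.43
```

{"api": "drive_tool", "payload": {
  "moves": [
    {"slide":[0,0,0.4],"rot":[0,0,0],"gripper":0},
    {"slide":[0,0,0.8],"rot":[0,0,0],"gripper":0},
    {"slide":[0,0,0.9],"rot":[0,0,0],"gripper":0},
    {"slide":[0,0,0.9],"rot":[0,0,0],"gripper":0},
    {"slide":[0,0,0.7],"rot":[0,0,0],"gripper":0},
    {"slide":[0.4,0.3,0],"rot":[0,0,0],"gripper":0},
    {"slide":[0.8,0.6,0],"rot":[0,0,0],"gripper":0},
    {"slide":[0.8,0.6,0],"rot":[0,0,0],"gripper":0}
  ]
}}

```text
time: 64.8
position: [0.4722, 0.041, 0.1971]
ee_rot: [0.0, 0.718, 0.696, 0.001]
force: [-0.4, -0.3, -2.9]
width: 0.641
```

{"api": "drive_tool", "payload": {
  "moves": [
    {"slide":[0.8,0.65,0.1],"rot":[0,0,0],"gripper":0},
    {"slide":[0.8,0.65,0.1],"rot":[0,0,0],"gripper":0},
    {"slide":[0.8,0.65,0.1],"rot":[0,0,0],"gripper":0},
    {"slide":[0.8,0.65,0.1],"rot":[0,0,0],"gripper":0},
    {"slide":[0.8,0.65,0.1],"rot":[0,0,0],"gripper":0},
    {"slide":[0.8,0.65,0.1],"rot":[0,0,0],"gripper":0},
    {"slide":[0.9,0.65,0.1],"rot":[0,0,0],"gripper":0},
    {"slide":[0,0,0],"rot":[0,0,0],"gripper":0}
  ]
}}

```text
time: 65.6
position: [0.5939, 0.1419, 0.2048]
ee_rot: [-0.002, 0.718, 0.696, -0.001]
force: [-1.2, -0.2, -3.0]
width: 0.644
```

```bash
python3 -c "
from h import *
st()"
```

```text
t 65.6 pos [593.9 141.9 204.8] phi -91.7 tilt [-0.0034  0.0014] F [-1.2 -0.2 -3. ] T [-0.03  0.16  0.01] w 0.644 j6 1.70
```

{"api": "drive_tool", "payload": {
  "moves": [
    {"slide":[0.5,0.52,-0.3],"rot":[-0.02,-0.05,0],"gripper":0},
    {"slide":[0,0,-0.6],"rot":[0,0,0],"gripper":0},
    {"slide":[0,0,-0.7],"rot":[0,0,0],"gripper":0},
    {"slide":[0,0,-0.7],"rot":[0,0,0],"gripper":0},
    {"slide":[0,0,-0.4],"rot":[0,0,0],"gripper":0},
    {"slide":[0,0,-0.15],"rot":[0,0,0],"gripper":0},
    {"slide":[0,0,0],"rot":[0,0,0],"gripper":0}
  ]
}}

```text
time: 66.3
position: [0.6051, 0.156, 0.1442]
ee_rot: [0.0, 0.718, 0.696, 0.0]
force: [0.2, -0.0, -3.2]
width: 0.646
```

```bash
python3 -c "
from h import *
st()"
```

```text
t 66.3 pos [605.1 156.  144.2] phi -91.7 tilt [ 0.0009 -0.0002] F [ 0.2 -0.  -3.2] T [ 0.03 -0.03  0.03] w 0.646 j6 1.72
```

{"api": "drive_tool", "payload": {
  "moves": [
    {"slide":[0,0,-0.2],"rot":[0,0.02,0],"gripper":0},
    {"slide":[0,0,-0.1],"rot":[0,0,0],"gripper":0}
  ]
}}

```text
time: 66.5
position: [0.6055, 0.1562, 0.1437]
ee_rot: [0.002, 0.718, 0.696, 0.002]
force: [-11.4, -3.3, 21.0]
width: 0.643
```

```bash
python3 -c "
from h import *
st()"
```

```text
t 66.5 pos [605.5 156.2 143.7] phi -91.7 tilt [ 0.0053 -0.0001] F [-11.4  -3.3  21. ] T [-0.66  2.55  0.04] w 0.643 j6 1.72
```

Release, rise, and go to the post at (427.9,−67).

{"api": "drive_tool", "payload": {
  "moves": [
    {"slide":[0,0,0.03],"rot":[0,0,0],"gripper":0.95},
    {"slide":[0,0,0],"rot":[0,0,0],"gripper":0.95},
    {"slide":[0,0,0],"rot":[0,0,0],"gripper":1},
    {"slide":[0,0,0.3],"rot":[0,0,0],"gripper":1},
    {"slide":[0,0,0.8],"rot":[0,0,0],"gripper":1},
    {"slide":[0,0,1],"rot":[0,0,0],"gripper":1},
    {"slide":[0,0,0.7],"rot":[0,0,0],"gripper":1}
  ]
}}

```text
time: 67.2
position: [0.6052, 0.1566, 0.2015]
ee_rot: [0.001, 0.718, 0.696, 0.001]
force: [-0.3, -0.0, -0.4]
width: 0.999
```

```bash
python3 -c "
from h import *
st()
c,W=cloud('wrist')
blobs(W,.17,.182,500)
"
```

```text
t 67.2 pos [605.2 156.6 201.5] phi -91.8 tilt [ 0.0034 -0.0001] F [-0.3 -0.  -0.4] T [0.   0.02 0.01] w 0.999 j6 1.72
px [316.  93.] n 14848 z 0.1756 rect [604.2 245.1] [58.  57.9] ang 27.3 circ [604.  245.2] r 29.4
px [325. 284.] n 9340 z 0.1756 rect [605.  157.1] [56.6 57.7] ang 86.1 circ [605.2 156.7] r 29.5
```

{"api": "drive_tool", "payload": {
  "moves": [
    {"slide":[-0.4,-0.5,0],"rot":[0,0.03,0],"gripper":1},
    {"slide":[-0.78,-1,0],"rot":[0,0,0],"gripper":1},
    {"slide":[-0.78,-1,0],"rot":[0,0,0],"gripper":1},
    {"slide":[-0.78,-1,0],"rot":[0,0,0],"gripper":1},
    {"slide":[-0.78,-1,0],"rot":[0,0,0],"gripper":1},
    {"slide":[-0.78,-1,0],"rot":[0,0,0],"gripper":1},
    {"slide":[-0.78,-1,0],"rot":[0,0,0],"gripper":1},
    {"slide":[-0.78,-1,0],"rot":[0,0,0],"gripper":1}
  ]
}}

```text
time: 68.05
position: [0.48, 0.0009, 0.1981]
ee_rot: [-0.001, 0.717, 0.697, -0.001]
force: [0.9, -0.9, 0.4]
width: 1.0
```

{"api": "drive_tool", "payload": {
  "moves": [
    {"slide":[-0.78,-1,0],"rot":[0,0,0],"gripper":1},
    {"slide":[-0.78,-1,0],"rot":[0,0,0],"gripper":1},
    {"slide":[-0.78,-1,0],"rot":[0,0,0],"gripper":1},
    {"slide":[-0.2,-0.5,0],"rot":[0,0,0],"gripper":1},
    {"slide":[0,0,0],"rot":[0,0,0],"gripper":1}
  ]
}}

```text
time: 68.55
position: [0.4212, -0.0735, 0.1951]
ee_rot: [-0.002, 0.718, 0.696, -0.002]
force: [-0.1, 0.4, 0.1]
width: 1.0
```

```bash
python3 -c "
from h import *
st()
c,W=cloud('wrist')
blobs(W,.135,.145,100)
"
```

```text
t 68.55 pos [421.2 -73.5 195.1] phi -91.8 tilt [-0.0057  0.0008] F [-0.1  0.4  0.1] T [-0.   -0.01 -0.06] w 1.000 j6 1.24
px [337. 254.] n 981 z 0.1414 rect [427.8 -67. ] [19.2 19.5] ang 68.1 circ [427.9 -67.2] r 10.1
```

{"api": "drive_tool", "payload": {
  "moves": [
    {"slide":[0.34,0.32,0],"rot":[0,-0.08,0],"gripper":1},
    {"slide":[0,0,0],"rot":[0,0,0],"gripper":1},
    {"slide":[0,0,-0.5],"rot":[0,0,0],"gripper":1},
    {"slide":[0,0,-0.8],"rot":[0,0,0],"gripper":1},
    {"slide":[0,0,-0.6],"rot":[0,0,0],"gripper":1},
    {"slide":[0,0,0],"rot":[0,0,0],"gripper":1}
  ]
}}

```text
time: 69.2
position: [0.4308, -0.0628, 0.1535]
ee_rot: [-0.001, 0.716, 0.698, 0.001]
force: [-0.4, -0.5, 0.6]
width: 1.002
```

```bash
python3 -c "
from h import *
st()"
```

```text
t 69.2 pos [430.8 -62.8 153.5] phi -91.5 tilt [0.0002 0.0017] F [-0.4 -0.5  0.6] T [0.07 0.05 0.04] w 1.002 j6 1.26
```

{"api": "drive_tool", "payload": {
  "moves": [
    {"slide":[-0.14,-0.21,-0.6],"rot":[0,0,0],"gripper":1},
    {"slide":[0,0,-0.8],"rot":[0,0,0],"gripper":1},
    {"slide":[0,0,-0.8],"rot":[0,0,0],"gripper":1},
    {"slide":[0,0,-0.3],"rot":[0,0,0],"gripper":0},
    {"slide":[0,0,0],"rot":[0,0,0],"gripper":0},
    {"slide":[0,0,0],"rot":[0,0,0],"gripper":0},
    {"slide":[0,0,0],"rot":[0,0,0],"gripper":0},
    {"slide":[0,0,0],"rot":[0,0,0],"gripper":0}
  ],
  "squeeze": 40
}}

```text
time: 70.0
position: [0.4282, -0.0657, 0.1035]
ee_rot: [-0.001, 0.715, 0.699, 0.0]
force: [-6.6, 1.3, 3.0]
width: 0.218
```

{"api": "drive_tool", "payload": {
  "moves": [
    {"slide":[0,0,0],"rot":[0,0,0],"gripper":0},
    {"slide":[0,0,0],"rot":[0,0,0],"gripper":0}
  ]
}}

```text
time: 70.2
position: [0.428, -0.0656, 0.1037]
ee_rot: [-0.001, 0.715, 0.699, 0.0]
force: [2.8, 0.1, -12.4]
width: 0.224
```

```bash
python3 -c "
from h import *
st()"
```

```text
t 70.2 pos [428.  -65.6 103.7] phi -91.3 tilt [-0.001   0.0011] F [  2.8   0.1 -12.4] T [-0.14 -0.59 -0.04] w 0.224 j6 1.25
```

{"api": "drive_tool", "payload": {
  "moves": [
    {"slide":[-0.01,-0.3,0],"rot":[0,0,0],"gripper":0},
    {"slide":[-0.03,-0.7,0],"rot":[0,0,0],"gripper":0},
    {"slide":[-0.03,-0.7,0],"rot":[0,0,0],"gripper":0},
    {"slide":[-0.03,-0.7,0],"rot":[0,0,0],"gripper":0},
    {"slide":[-0.03,-0.7,0],"rot":[0,0,0],"gripper":0},
    {"slide":[-0.03,-0.7,0],"rot":[0,0,0],"gripper":0},
    {"slide":[-0.03,-0.7,0],"rot":[0,0,0],"gripper":0},
    {"slide":[-0.03,-0.7,0],"rot":[0,0,0],"gripper":0}
  ]
}}

```text
time: 71.0
position: [0.424, -0.1702, 0.1036]
ee_rot: [-0.003, 0.714, 0.7, 0.003]
force: [5.7, 21.6, -7.9]
width: 0.221
```

```bash
python3 -c "
from h import *
st()"
```

```text
t 71.0 pos [ 424.  -170.2  103.6] phi -91.1 tilt [0.0011 0.0089] F [ 5.7 21.6 -7.9] T [ 3.47 -0.73 -0.13] w 0.221 j6 1.02
```

{"api": "drive_tool", "payload": {
  "moves": [
    {"slide":[-0.03,-0.7,0],"rot":[-0.05,0,0],"gripper":0},
    {"slide":[-0.03,-0.7,0],"rot":[0,0,0],"gripper":0},
    {"slide":[-0.03,-0.7,0],"rot":[0,0,0],"gripper":0},
    {"slide":[-0.03,-0.7,0],"rot":[0,0,0],"gripper":0},
    {"slide":[-0.03,-0.7,0],"rot":[0,0,0],"gripper":0},
    {"slide":[-0.03,-0.7,0],"rot":[0,0,0],"gripper":0},
    {"slide":[-0.03,-0.7,0],"rot":[0,0,0],"gripper":0}
  ]
}}

```text
time: 71.7
position: [0.42, -0.2754, 0.1036]
ee_rot: [-0.002, 0.714, 0.701, 0.004]
force: [5.9, 2.7, -6.5]
width: 0.224
```

```bash
python3 -c "
from h import *
st()"
```

```text
t 71.7 pos [ 420.  -275.4  103.6] phi -91.0 tilt [0.0029 0.0079] F [ 5.9  2.7 -6.5] T [ 0.17 -0.75 -0.11] w 0.224 j6 0.84
```

{"api": "drive_tool", "payload": {
  "moves": [
    {"slide":[-0.02,-0.5,0],"rot":[-0.11,0.04,0],"gripper":0},
    {"slide":[-0.02,-0.5,0],"rot":[0,0,0],"gripper":0},
    {"slide":[-0.01,-0.38,0],"rot":[0,0,0],"gripper":0},
    {"slide":[0,0,0],"rot":[0,0,0],"gripper":0}
  ]
}}

```text
time: 72.1
position: [0.4188, -0.3049, 0.1035]
ee_rot: [-0.001, 0.714, 0.701, 0.002]
force: [5.6, 10.4, -0.9]
width: 0.224
```

```bash
python3 -c "
from h import *
st()"
```

```text
t 72.1 pos [ 418.8 -304.9  103.5] phi -91.1 tilt [0.001  0.0045] F [ 5.6 10.4 -0.9] T [ 1.74 -0.98 -0.13] w 0.224 j6 0.80
```

Now release, rise, and check everything.

{"api": "drive_tool", "payload": {
  "moves": [
    {"slide":[0,0,0],"rot":[0,0,0],"gripper":0.8},
    {"slide":[0,0,0],"rot":[0,0,0],"gripper":0.8},
    {"slide":[0,0,0],"rot":[0,0,0],"gripper":0.9},
    {"slide":[0,0,0.5],"rot":[0,0,0],"gripper":1},
    {"slide":[0,0,1],"rot":[0,0,0],"gripper":1},
    {"slide":[0,0,1],"rot":[0,0,0],"gripper":1},
    {"slide":[0,0,1],"rot":[0,0,0],"gripper":1},
    {"slide":[0,0,1],"rot":[0,0,0],"gripper":1}
  ]
}}

```text
time: 72.9
position: [0.4173, -0.3059, 0.1987]
ee_rot: [-0.002, 0.714, 0.701, 0.0]
force: [-0.8, -0.9, -0.1]
width: 0.998
```

```bash
python3 -c "
from h import *
st()
c,W=cloud('wrist')
blobs(W,.135,.145,100)
tubs(.06)
c,W=cloud('top');cv2.imwrite('pics/t9.png',c['frame'][:,:,::-1])
blobs(W,.028,.040,xr=(.38,.47),yr=(-.4,.1))
c,W=cloud('scene');cv2.imwrite('pics/s9.png',c['frame'][:,:,::-1])
"
```

```text
t 72.9 pos [ 417.3 -305.9  198.7] phi -91.1 tilt [-0.0021  0.0023] F [-0.8 -0.9 -0.1] T [-0.06 -0.    0.02] w 0.998 j6 0.80
px [327. 263.] n 928 z 0.1415 rect [ 418.6 -305.9] [19.2 19.1] ang 89.5 circ [ 418.7 -306.1] r 10.0
cap [602.4 336.4] z 0.1761 body top/scene [(array([601.8, 336.1]), array([63.3, 62.2]), -9.5, 316), (array([602.7, 331.3]), array([65. , 66.5]), -7.0, 585)]
cap [602.8 244.7] z 0.1759 body top/scene [(array([603.5, 244.4]), array([61.6, 62.8]), -8.8, 276), (array([604.5, 240.9]), array([64.1, 64.6]), -9.1, 601)]
cap [604.9 156.7] z 0.1760 body top/scene [(array([604.5, 156.4]), array([62.5, 62.8]), -9.7, 253), (array([606.4, 151.1]), array([62.1, 64.4]), -8.4, 607)]
px [315. 310.] n 809 z 0.0342 rect [429.7 -28.7] [68.7 70.3] ang 89.3 circ [430.1 -28.8] r 47.4
px [356. 311.] n 790 z 0.0342 rect [ 425.6 -129.5] [67.8 70.1] ang 87.3 circ [ 425.1 -129.1] r 47.6
px [427. 313.] n 472 z 0.0345 rect [ 419.8 -306.2] [46.4 81.2] ang 87.6 circ [ 418.9 -305.5] r 45.2
px [397. 313.] n 783 z 0.0340 rect [ 422.  -230.5] [66.8 70.1] ang 88.5 circ [ 422.6 -230.9] r 46.9
```

View pics/t9.png

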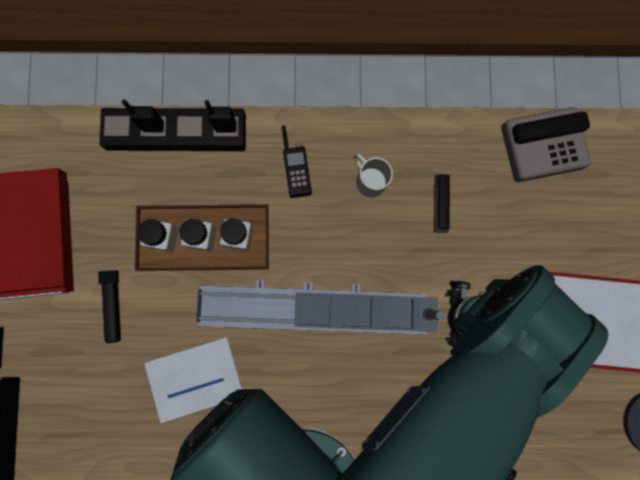

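View pics/s9.png

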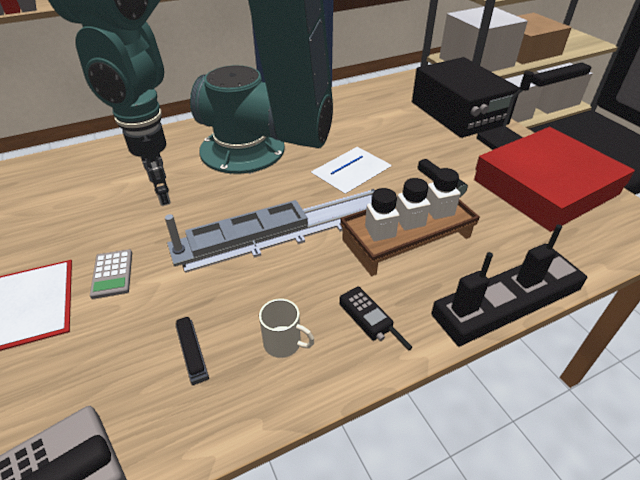

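The three tubs stand upright on the shelf, with cap tops at 0.176 and top-view caps at pixels (154,234), (195,233) and (235,232). The carrier pockets and the post are back at their starting coordinates, and the other objects look unmoved. I'm handing in.

```bash
python3 -c "
from h import *
env.sign_off(); st()"
```

```text
the job is handed in; nothing more can be done
the job is handed in; nothing more can be done
```

The job is handed in at about 73 s of robot time; no verdict was reported.

- **Loading and pushing:** I loaded the three tubs on the desk into the carrier and pushed it to the middle detent. The post moved 120.2 mm. The second push took it to the left detent, about 239.5 mm in all.
- **Caps:** Two caps were loose, on the right and middle pockets. They turned at about 0.12–0.15 N m and stopped hard at about 1.5 N m or more after 61° and 66°. The left cap was already tight, reading 1.9 N m within 11°.
- **Last checks:**
  - All three tubs stand on the shelf with cap tops at 0.176 m, and at most about 92 mm along the shelf and 3 mm across it from its centre.
  - The empty carrier is back within about 1 mm of its starting position, and the gripper is clear.
  - The mug, radio, calculator, torch and stapler look unmoved in the pictures; I did not measure them.

**Disagreements and gaps:**
- The scene camera read about 2–5 mm off from the top and wrist cameras, so I used those two.
- I gripped the post about 9 mm off-centre once and regripped before pushing.
- I did not re-twist the caps after placing the tubs, so their tightness on the shelf rests on the middle-station twists and on turning nothing afterwards.

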